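# Lay out the steel pieces on their kit boards

## Robot

A 6-joint arm with a two-finger parallel gripper is mounted at the origin on a cart in front of the work surface, level with it; the furniture and walls round the work are solid. World frame = base frame: x ahead of the robot, y to its left, z up, the work surface at z = 0. Lengths are in mm, angles in rad, forces in N, time in s.
With the tool pointing down it reaches from about 275 to 725 mm from the base axis. Payload 15.9 kg.
Tool frame: the origin (TCP) lies on the centre line of the jaws, within the pads' length; the fingertips stand 17 mm ahead of it and the grasp point (between the pads) lies 2 mm behind it; x points along the fingers, z is the direction in which the jaws open and shut, and the axes are right-handed (so a half turn about x gives the same grasp; the last joint's range is limited). The gripper opens to 85 mm and grips with 20 to 120 N. Pads are 22 mm wide; open, the fingers measure 114 mm over their backs; the gripper's body (76 mm by 85 mm) begins 54 mm behind the grasp point. The pads swing forward as they close: fully open they stand 13 mm farther back than shut.
Start: joints at [1.195, 0.213, -0.034, 1.323, 0, 1.571], TCP at [183.501, 465.094, 248.306] pointing down, gripper open.
Joint ranges: [-2.98, 2.98], [-0.74, 1.72], [-1.14, 1.35], [-2.1, 2.04], [-1.57, 1.44], [-3.14, 3.14]. Speed limits (rad/s): [1.89, 1.89, 2.39, 2.57, 3.14, 3.14].

## Interface

Orientations are given as a unit quaternion [x, y, z, w].
In Python, from workcell import r gives the robot as it stands.
- The arm moves only by the tool arm_command, never from a script. Its arguments are lists of equal length, an entry for each row: "delta_pos": the shift along the tool's x, y, z in cm, a list of three; "dr": the turn, a rotation vector about the tool's x, y, z in rad, a list of three; "gripper": the opening, from 0 (shut) to 1 (fully open). In form: {"delta_pos": [[dx, dy, dz], ...], "dr": [[ax, ay, az], ...], "gripper": [gripper, ...]}. A call has exactly 8 rows; each row shifts and turns the pose as measured when the row begins, along the tool's axes as they then stand; what a row does not reach is not made up. A row lasts 1/10 s, in which the tool goes at most 50 mm and 8.59 degrees, less where a joint would pass 70% of its speed; a pose out of reach is approached as far as the arm can. A call with a gripper value outside its range is refused whole. The fingers move at their own pace and stop on an object; the grip force is fixed at half the most. Time passes only in rows, so rows that do not move let the fingers close, or fill a call up. It gives the time, the measured TCP pose, the force and the opening at its end, in the units of the state.
- r.state(): the state, without advancing time (a new reading comes with each control period).
- r.get_image(name): name is "side" or "top"; returns (picture, depth): 420x560x3 uint8, red, green, blue; 420x560 float32, mm along the optical axis (not along the pixel's ray), 0 where there is no reading.
- r.get_calibration(name): a dict with "intrinsics" (3x3 intrinsics, pixels), "origin" and "orientation" of the camera in the world. Camera axes: x right, y down, z forward; pixel columns grow to the right and rows downward; lengths in mm; the calibration is good to about 2 mm. A picture is of the moment at which its call begins. get_calibration takes no time and is no camera call.
- r.sign_off(): hands the job in, once; it reports no verdict.
Trained networks look in the newest picture that a camera, given by its name, has taken for a name from the list of things; names that differ only in an ending like _2 or _b are one class to them, and where a whole thing is asked for, a point or a joint stands for the part that bears it (a point fixed in the world has none). Each returns a list of dicts, best first, with "score" (0 to 1); they miss things now and then, are a little off and sometimes report something else, mostly with a low value. They report only what shows in the picture. A call takes as long as a camera call. They do not tell look-alikes from the thing itself.
- r.outline_of(camera, target): "mask" (420x560 bool, what is visible of it) and "bbox" ([left, top, width, height] in pixels, round what is visible of it).
The state is a dict: "clock": time; "joints": joint angles; "joint_velocities": joint speeds; "joint_efforts": joint torques, N m; "tcp_pos": TCP position; "tcp_rot": TCP orientation; "force": force on the tool from outside, world axes, zero at the start; "ft_torque": the same for the moment, N m; "grip_width": opening from 0.0 (shut) to 1.0 (fully open).
Only numpy, scipy, OpenCV 4.12 (cv2) and the standard library are available. Lean on these libraries where they do the work, as an engineer would, in place of code of your own. Each camera call takes 0.05 s, during which the arm holds its last target.

## Task

Lay out the steel for the next weldment: put each of the four pieces (large flat bar, small flat bar, square bar, pipe stub) on the yellow board whose black outline matches its shape and size. Each piece must rest inside its outline, the bars flat and lined up along the outline, the pipe standing upright. Leave the white tin and the red magnet square where they are.

Things in the scene. Friction and masses are not known exactly. Their poses are not given: they have to be found in the camera images.
- wide_bar: The larger of two dark flat steel offcuts, 40 x 110 x 8 (width, length, height) mm. Loose, lying flat on the bench. Origin at the centre of its underside; x along its 40 mm width, y along its 110 mm length, z up. It can be gripped from above across its width.
- small_bar: The smaller of two dark flat steel offcuts, 30 x 85 x 6 (width, length, height) mm. Loose, lying flat on the bench. Origin at the centre of its underside; x along its 30 mm width, y along its 85 mm length, z up. It can be gripped from above across its width.
- square_bar: Short light-grey square steel bar, 16 x 72 x 16 (width, length, height) mm. Loose, lying flat on the bench. Origin at the centre of its underside; x along its 16 mm width, y along its 72 mm length, z up. It can be gripped from above across its width.
- pipe_stub: Short dark steel pipe, 49 mm outside diameter, 55 mm tall, open bore, standing upright loose on the bench. Origin at the centre of its lower end, z up along its axis. It can be gripped from above across its outside diameter.
- board_wide: Yellow board 80 x 140 x 10 mm, fixed to the bench, with the largest black rectangle (52 x 122 mm) along it. Origin at the centre of its underside (z = 0; the steel sheet at the left is at 4 mm), under the outline's centre; y along its 140 mm length, z up; flat top 10 mm above the origin. The outline is only paint, 6 mm beyond its piece all round. Target of the 40 x 110 mm flat bar.
- board_small: Yellow board 80 x 140 x 10 mm, fixed to the bench, with the middle black rectangle (42 x 97 mm) along it. Origin at the centre of its underside (z = 0; the steel sheet at the left is at 4 mm), under the outline's centre; y along its 140 mm length, z up; flat top 10 mm above the origin. The outline is only paint, 6 mm beyond its piece all round. Target of the 30 x 85 mm flat bar.
- board_square: Yellow board 80 x 140 x 10 mm, fixed to the bench, with the narrowest black rectangle (28 x 84 mm) along it. Origin at the centre of its underside (z = 0; the steel sheet at the left is at 4 mm), under the outline's centre; y along its 140 mm length, z up; flat top 10 mm above the origin. The outline is only paint, 6 mm beyond its piece all round. Target of the square bar.
- board_ring: Yellow board 80 x 140 x 10 mm, fixed to the bench, with a black ring (61 mm outside, 28 mm inside diameter) at its middle. Origin at the centre of its underside (z = 0; the steel sheet at the left is at 4 mm), under the outline's centre; y along its 140 mm length, z up; flat top 10 mm above the origin. The outline is only paint, 6 mm beyond its piece all round. Target of the pipe stub.
- paste_tin: Bystander: round white tin, 69 mm diameter, 32 mm tall, loose on the steel sheet beyond the leftmost board. Origin at the centre of its underside, z up.
- magnet_square: Bystander: flat red triangular welding magnet, 95 x 95 x 16 mm, loose on the bench beyond the pieces. Origin at the centre of its underside, z up.
Not all that is in view belongs to the job. Leave any green look-alike of the wide_bar alone.

How it is judged:
By the outcome, as a careful person would: the job done as asked, in the order asked, and still so for the second after the job is handed in, with the robot touching nothing.
It also fails if it takes over 96 s, if anything falls off the work surface, if the arm or the gripper's body presses on something with over 40 N, if the wrist force passes 120 N, or if a joint passes its speed limit or range.

## Working session

There is one attempt and no reset: what is moved stays moved. The work goes in short steps, Python scripts to look and compute and a tool call to move; the robot and the scene stay as the last step left them, time stands still between calls to the robot, and variables do not carry over. Pictures are saved under pics/ and viewed, and the job is handed in when it is done.

Besides the shell and the picture viewer there is one more tool, called after ">>>" by a JSON object that holds its "method" and its "body". arm_command: Moves the arm, as the interface text tells. Its arguments: {"type":"object","properties":{"delta_pos":{"type":"array"},"dr":{"type":"array"},"gripper":{"type":"array"}},"required":["delta_pos","dr","gripper"]}

```bash
mkdir -p pics; ls; python3 - <<'E'
from workcell import r
import cv2,json
s=r.state(); print(s)
for n in("top","side"):
    im,d=r.get_image(n); cv2.imwrite(f"pics/{n}0.png",im[:,:,::-1]); c=r.get_calibration(n); print(n,c)
E
```

```text
pics
{'clock': 0.0, 'joints': array([ 1.19502149e+00,  2.13333587e-01, -3.50735336e-02,  1.32348144e+00,
        7.28713890e-06,  1.57080658e+00]), 'joint_velocities': array([-1.20058211e-04, -8.01440930e-04,  7.69648066e-05, -4.25294260e-04,
        1.73959051e-03, -2.83394067e-04]), 'joint_efforts': array([ 3.48839421e-03, -6.86143327e+01,  4.87122881e+01,  1.75313966e-02,
        1.73570504e-05, -4.17598551e-05]), 'tcp_pos': array([183.3767802 , 464.8137217 , 247.82169314]), 'tcp_rot': array([-0.39802062,  0.58491513,  0.39759038,  0.58427372]), 'force': array([0.67156554, 0.17751724, 0.42544893]), 'ft_torque': array([-0.04374081, -0.0300778 ,  0.00618251]), 'grip_width': 1.0016391578991979}
top {'intrinsics': array([[419.46595831,   0.        , 274.93675078],
       [  0.        , 419.46595831, 220.62347713],
       [  0.        ,   0.        ,   1.        ]]), 'origin': array([ 442.65519448,  -39.54747688, 1104.0672013 ]), 'orientation': array([-0.6951548 ,  0.71414059, -0.05668248,  0.05958284])}
side {'intrinsics': array([[416.86135954,   0.        , 281.55895248],
       [  0.        , 416.86135954, 207.30840403],
       [  0.        ,   0.        ,   1.        ]]), 'origin': array([1408.94220428, -542.05387771,  698.35727236]), 'orientation': array([ 0.7751368 ,  0.42410201, -0.22982895, -0.40801849])}
```

View pics/top0.png

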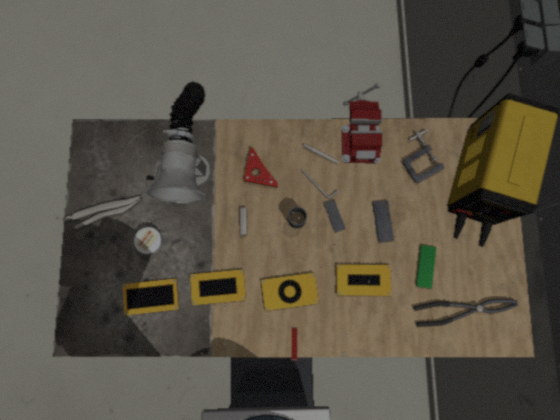

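View pics/side0.png

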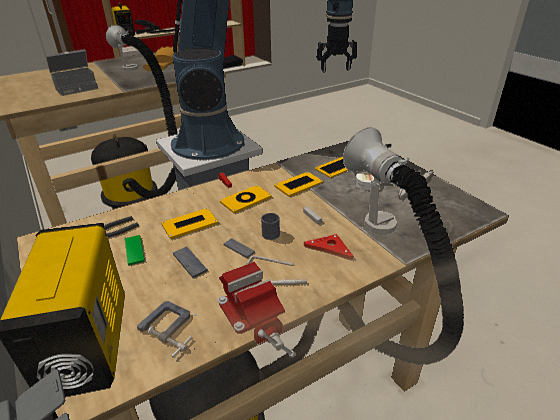

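```bash
cat > h.py <<'E'
from workcell import r
import numpy as np,cv2
from scipy.spatial.transform import Rotation as R
def proj(n,p):
    c=r.get_calibration(n);M=R.from_quat(c['orientation']).as_matrix()
    q=M.T@(np.asarray(p,float)-c['origin']);k=c['intrinsics']@q;return k[:2]/k[2],q[2]
def cloud(n,d):
    c=r.get_calibration(n);M=R.from_quat(c['orientation']).as_matrix();K=c['intrinsics']
    v,u=np.mgrid[0:d.shape[0],0:d.shape[1]]
    q=np.stack([(u-K[0,2])/K[0,0]*d,(v-K[1,2])/K[1,1]*d,d],-1)
    return q@M.T+c['origin']
def onplane(n,uv,z):
    c=r.get_calibration(n);M=R.from_quat(c['orientation']).as_matrix();K=c['intrinsics']
    uv=np.atleast_2d(uv).astype(float)
    q=np.c_[(uv-K[:2,2])/[K[0,0],K[1,1]],np.ones(len(uv))]@M.T
    return c['origin']+q*((z-c['origin'][2])/q[:,2])[:,None]
E
python3 - <<'E'
from h import *
im,d=r.get_image("top"); P=cloud("top",d)
np.save("P0.npy",P); 
for n in("top","side"): print(n,proj(n,[183,465,248]),proj(n,[0,0,0]))
print(R.from_quat(r.state()['tcp_rot']).as_matrix().round(3))
for nm in["wide_bar","small_bar","square_bar","pipe_stub","board_wide","board_small","board_square","board_ring","paste_tin","magnet_square"]:
    for o in r.outline_of("top",nm)[:3]:
        m=o['mask']; 
        if m.sum()<4: continue
        pts=P[m]; z=np.median(pts[:,2]); 
        vs,us=np.nonzero(m)
        w=onplane("top",np.c_[us,vs],z)[:,:2].astype(np.float32)
        rc=cv2.minAreaRect(w)
        print(nm,round(o['score'],2),o['bbox'],m.sum(),"z",z.round(1),"c",np.round(rc[0],1),np.round(rc[1],1),round(rc[2],1))
# height map
Z=P[...,2]; 
for p in [(180,180),(200,170),(190,95),(150,240),(243,220),(500,150),(300,350),(334,215),(383,220),(150,297)]: print(p,P[p[1],p[0]].round(0))
cv2.imwrite("pics/z0.png",np.clip(Z/2,0,255).astype(np.uint8))
E
```

```text
top (array([ 17.83082149, 434.79966735]), np.float64(802.8772204162769)) (array([266.31835308, 475.78304363]), np.float64(1016.6535029518252))
side (array([335.23035912,  69.76901821]), np.float64(1554.593510356986)) (array([207.37694925, 142.72675295]), np.float64(1618.8728800478948))
[[-0.    -0.93   0.367]
 [-0.001  0.367  0.93 ]
 [-1.    -0.    -0.001]]
wide_bar 0.92 [416.9, 244.5, 17.8, 44.7] 691 z 6.6 c [ 494.6 -424.7] [ 43.5 111.8] 79.8
wide_bar 0.61 [372.4, 199.7, 20.7, 42.9] 653 z 6.5 c [ 617.4 -321.6] [110.4  42.9] 4.2
small_bar 0.85 [325.6, 199.3, 19.9, 28.4] 338 z 4.7 c [ 636.  -194.2] [83.1 30.4] 18.7
square_bar 0.48 [240.0, 209.7, 12.1, 25.8] 158 z 14.3 c [623.9  46.7] [15.8 66.9] 89.3
pipe_stub 0.46 [290.1, 207.3, 17.1, 22.6] 203 z 34.2 c [628.4 -93. ] [48.2 56.7] 76.9
board_wide 0.88 [123.8, 279.2, 53.9, 37.9] 1708 z 8.4 c [436.6 291.4] [ 82.1 143.7] 5.7
board_small 0.66 [187.2, 268.3, 57.3, 35.1] 1765 z 8.4 c [456.2 116.1] [ 84.5 143. ] 3.9
board_small 0.56 [373.5, 198.8, 22.6, 44.2] 684 z 6.4 c [ 617.2 -323.4] [112.2  45. ] 3.9
board_square 0.63 [372.9, 199.2, 21.7, 44.4] 659 z 6.5 c [ 617.3 -323.6] [111.3  43.3] 5.6
board_square 0.56 [336.5, 265.4, 54.8, 30.8] 1727 z 8.8 c [ 464.5 -260.8] [143.6  79.4] 88.5
board_ring 0.79 [260.7, 272.4, 56.9, 37.8] 1682 z 8.7 c [440.5 -68.4] [ 80.  139.6] 6.1
paste_tin 0.71 [134.6, 227.3, 28.3, 27.6] 658 z 33.4 c [576.9 290.3] [72.9 72.2] 1.0
magnet_square 0.57 [325.2, 199.2, 21.1, 29.1] 390 z 4.5 c [ 636.5 -192.5] [86.8 34.3] 18.7
(180, 180) [679. 161. 241.]
(200, 170) [746. 147.  87.]
(190, 95) [898. 153. 186.]
(150, 240) [579. 285.  34.]
(243, 220) [627.  46.  17.]
(500, 150) [ 736. -540.  210.]
(300, 350) [291. -92.  -3.]
(334, 215) [ 636. -195.    3.]
(383, 220) [ 619. -324.    7.]
(150, 297) [434. 290.   6.]
```

```bash
python3 - <<'E'
import cv2
im=cv2.imread("pics/top0.png")
cv2.imwrite("pics/crop_a.png",cv2.resize(im[190:320,110:250],None,fx=5,fy=4.6,interpolation=cv2.INTER_CUBIC))
cv2.imwrite("pics/crop_b.png",cv2.resize(im[185:320,230:450],None,fx=3.6,fy=3.6,interpolation=cv2.INTER_CUBIC))
E
```

```text
(no output)
```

View pics/crop_a.png

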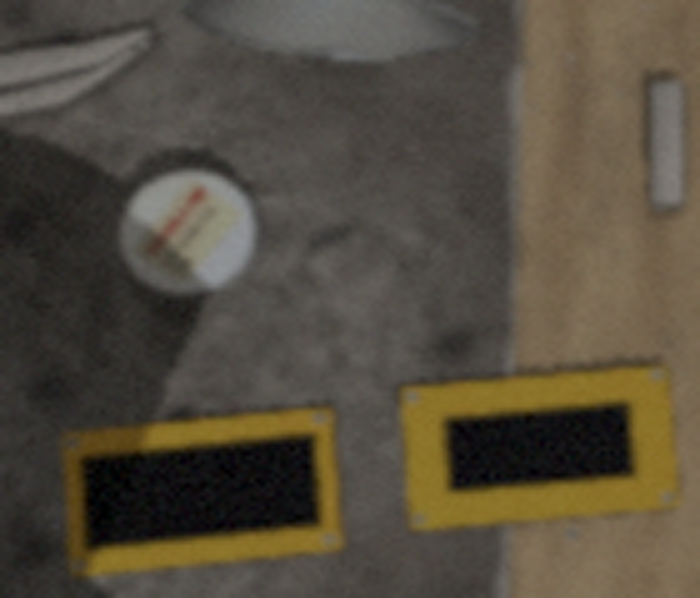

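View pics/crop_b.png

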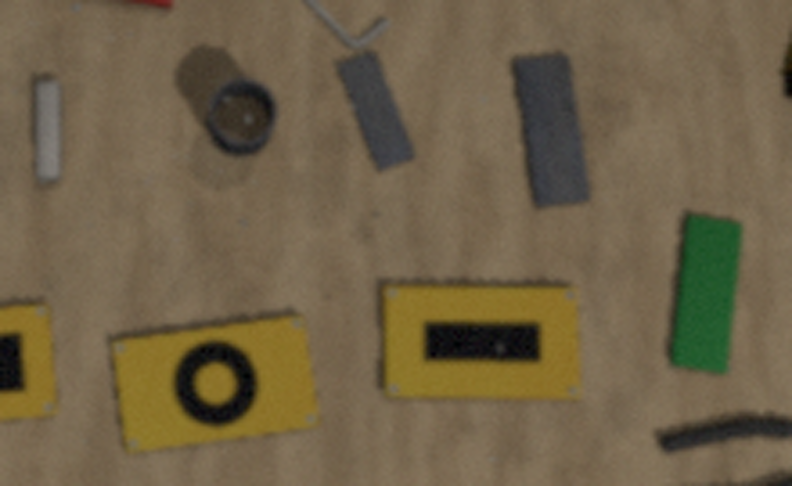

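```bash
cat > meas.py <<'E'
from h import *
def rect(n,m,z):
    vs,us=np.nonzero(m); w=onplane(n,np.c_[us,vs],z)[:,:2].astype(np.float32)
    (cx,cy),(a,b),t=cv2.minAreaRect(w)
    mu=w.mean(0); C=np.cov((w-mu).T); e,V=np.linalg.eigh(C); v=V[:,1]; ang=np.degrees(np.arctan2(v[1],v[0]))%180
    # lengths from moments
    L=np.sqrt(12*e[::-1])
    return mu.round(1),np.round([cx,cy],1),L.round(1),round(ang,1)
E
python3 - <<'E'
from meas import *
im,d=r.get_image("top")
im2,_=r.get_image("top"); a=(im.astype(int)+im2)//2
hsv=cv2.cvtColor(a.astype(np.uint8),cv2.COLOR_RGB2HSV)
# outlines: black within board hull
for nm in["board_wide","board_small","board_ring","board_square"]:
    for o in r.outline_of("top",nm):
        m=o['mask'].astype(np.uint8); 
        if m.sum()<1500: continue
        cs,_=cv2.findContours(m,0,2); h=cv2.convexHull(np.vstack(cs)); H=np.zeros_like(m); cv2.fillConvexPoly(H,h,1)
        H2=cv2.erode(H,np.ones((5,5)))
        blk=(H2>0)&(a.max(2)<75)
        n,l,s,_=cv2.connectedComponentsWithStats(blk.astype(np.uint8)); k=1+s[1:,4].argmax(); 
        print(nm,"board",rect("top",H>0,8.5),"blk",s[k,4],rect("top",l==k,8.5))
for nm,z in[("wide_bar",6.5),("small_bar",4.5),("square_bar",14.5)]:
    for o in r.outline_of("top",nm): print(nm,o['bbox'],rect("top",o['mask'],z))
r.get_image("side")
for nm,z in[("wide_bar",8),("small_bar",6),("square_bar",16),("board_wide",10),("board_small",10),("board_ring",10),("board_square",10)]:
    for o in r.outline_of("side",nm): print("side",nm,o['score'],o['bbox'],rect("side",o['mask'],z))
P=np.load("P0.npy"); Z=P[...,2]
hd=(Z>60)&(P[...,1]>0)&(P[...,0]<1000); pp=P[hd]
for x in range(540,900,20):
    q=pp[(pp[:,0]>=x)&(pp[:,0]<x+20)]
    if len(q): print(x,len(q),q[:,1].min().round(),q[:,1].max().round(),q[:,2].min().round(),q[:,2].max().round())
# pipe top
t=(Z>45)&(abs(P[...,0]-628)<50)&(abs(P[...,1]+90)<50); q=P[t]; print("pipe",len(q),q[:,:2].min(0),q[:,:2].max(0),np.median(q[:,2]),q[:,:2].mean(0), cv2.minEnclosingCircle(q[:,:2].astype(np.float32)))
print(r.state()['clock'])
E
```

```text
board_wide board (array([436.3, 290.6], dtype=float32), array([436.5, 290.6]), array([141.1,  82.9]), np.float64(94.9)) blk 949 (array([435.7, 292. ], dtype=float32), array([435. , 290.9]), array([122.9,  50.8]), np.float64(94.4))
board_small board (array([455.3, 117.4], dtype=float32), array([455.3, 116.9]), array([140.8,  82.5]), np.float64(96.2)) blk 573 (array([455.6, 115.5], dtype=float32), array([455.7, 115.6]), array([94.8, 39.9]), np.float64(93.6))
board_ring board (array([439.1, -68.7], dtype=float32), array([439.3, -69.2]), array([142.4,  82.7]), np.float64(96.9)) blk 302 (array([439.7, -69.9], dtype=float32), array([440.1, -70.1]), array([57.7, 56. ]), np.float64(4.4))
board_square board (array([ 464.7, -261.7], dtype=float32), array([ 464.8, -262.3]), array([141.6,  83.7]), np.float64(86.9)) blk 319 (array([ 464.2, -262. ], dtype=float32), array([ 464.3, -262.2]), array([82.4, 25.4]), np.float64(88.5))
wide_bar [371.6, 200.4, 22.3, 43.4] (array([ 618. , -322.5], dtype=float32), array([ 617.7, -322.8]), array([108.6,  37.7]), np.float64(4.9))
small_bar [323.4, 198.7, 22.0,
[... 1507 characters left out ...]
.7] (array([ 471.5, -263.2], dtype=float32), array([ 470.5, -261.9]), array([143.1,  91. ]), np.float64(86.7))
640 122 118.0 235.0 124.0 238.0
660 843 124.0 248.0 125.0 256.0
680 401 136.0 248.0 142.0 241.0
700 312 141.0 248.0 186.0 230.0
720 330 135.0 228.0 170.0 228.0
740 371 138.0 224.0 60.0 227.0
760 248 138.0 215.0 63.0 227.0
780 238 147.0 206.0 171.0 221.0
800 179 148.0 205.0 178.0 219.0
820 188 148.0 202.0 174.0 216.0
840 189 146.0 201.0 161.0 215.0
860 207 139.0 197.0 152.0 211.0
880 180 131.0 188.0 145.0 204.0
pipe 82 [ 604.7640775  -117.05549446] [651.17056713 -70.86541702] 52.53632642614866 [628.63642068 -93.85052586] ((628.8244018554688, -93.36994934082031), 24.4593505859375)
1.5
```

```bash
cat > plan.py <<'E'
import sys,json
from h import *
# plan.py x y z yaw grip n [vmax mm/row]
a=[float(t) for t in sys.argv[1:6]]; n=8; vmax=float(sys.argv[6]) if len(sys.argv)>6 else 45
s=r.state(); p=s['tcp_pos']; M=R.from_quat(s['tcp_rot']); T=np.array(a[:3])
y=np.radians(a[3]); z=np.array([np.cos(y),np.sin(y),0]); x=np.array([0,0,-1.]); Rt=R.from_matrix(np.stack([x,np.cross(z,x),z],1))
print("t",round(s['clock'],2),"pos",p.round(1),"yaw",np.degrees(np.arctan2(*M.as_matrix()[1::-1,2])).round(1),"tilt",(M.as_matrix()[2,0]).round(4),"F",s['force'].round(1),"g",round(s['grip_width'],3),"j",s['joints'].round(2))
D=T-p; rv=(M.inv()*Rt).as_rotvec(); k=max(np.linalg.norm(D)/vmax,np.linalg.norm(rv)/0.13); k=int(np.ceil(max(k,1)))
dp=[];dr=[];cur=M
for i in range(n):
    if i<k:
        dp.append([round(float(v),2) for v in cur.inv().apply(D/k)/10]); dr.append([round(float(v),3) for v in rv/k])
        cur=cur*R.from_rotvec(rv/k)
    else: dp.append([0,0,0]);dr.append([0,0,0])
print("rows needed",k); print(json.dumps({"delta_pos":dp,"dr":dr,"gripper":[a[4]]*n} if 0 else dp)); print(dr[0])
E
python3 plan.py 618 -322.5 130 94.6 0.65
```

```text
t 1.5 pos [183.5 465.1 248.3] yaw 68.5 tilt -1.0 F [-0.7  0.   0.2] g 1.001 j [ 1.2   0.21 -0.03  1.32  0.    1.57]
rows needed 21
[[0.56, -3.3, -2.73], [0.56, -3.24, -2.8], [0.56, -3.18, -2.87], [0.56, -3.12, -2.94], [0.56, -3.05, -3.01], [0.56, -2.99, -3.07], [0.56, -2.92, -3.14], [0.56, -2.85, -3.2]]
[-0.022, 0.0, -0.0]
```

>>> {"method": "arm_command", "body": {"delta_pos": [[0.5,-3.3,-2.7],[0.5,-3.2,-2.8],[0.5,-3.2,-2.9],[0.5,-3.1,-2.9],[0.5,-3.0,-3.0],[0.5,-3.0,-3.1],[0.5,-2.9,-3.1],[0.5,-2.8,-3.2]], "dr": [[-0.022,0,0],[-0.022,0,0],[-0.022,0,0],[-0.022,0,0],[-0.022,0,0],[-0.022,0,0],[-0.022,0,0],[-0.022,0,0]], "gripper": [0.65,0.65,0.65,0.65,0.65,0.65,0.65,0.65]}}

```text
clock: 2.3
tcp_pos: [352.5, 160.4, 206.9]
tcp_rot: [-0.452, 0.543, 0.452, 0.545]
force: [1.5, 0.9, -0.4]
grip_width: 0.652
```

```bash
python3 plan.py 618 -322.5 130 94.6 0.65
```

```text
t 2.3 pos [352.5 160.4 206.9] yaw 79.4 tilt -1.0 F [ 1.5  0.9 -0.4] g 0.652 j [ 0.43 -0.01 -0.39  1.19  0.    0.61]
rows needed 13
[[0.59, -2.69, -3.28], [0.59, -2.62, -3.33], [0.59, -2.55, -3.39], [0.59, -2.48, -3.44], [0.59, -2.41, -3.49], [0.59, -2.34, -3.53], [0.59, -2.27, -3.58], [0.59, -2.2, -3.63]]
[-0.02, 0.0, 0.0]
```

>>> {"method": "arm_command", "body": {"delta_pos": [[0.6,-2.7,-3.3],[0.6,-2.6,-3.3],[0.6,-2.5,-3.4],[0.6,-2.5,-3.4],[0.6,-2.4,-3.5],[0.6,-2.3,-3.5],[0.6,-2.3,-3.6],[0.6,-2.2,-3.6]], "dr": [[-0.02,0,0],[-0.02,0,0],[-0.02,0,0],[-0.02,0,0],[-0.02,0,0],[-0.02,0,0],[-0.02,0,0],[-0.02,0,0]], "gripper": [0.65,0.65,0.65,0.65,0.65,0.65,0.65,0.65]}}

```text
clock: 3.1
tcp_pos: [520.9, -150.7, 158.2]
tcp_rot: [-0.496, 0.502, 0.494, 0.508]
force: [1.0, 0.6, -0.2]
grip_width: 0.648
```

```bash
python3 plan.py 618 -322.5 100 94.6 0.65 43
```

```text
t 3.1 pos [ 520.9 -150.7  158.2] yaw 88.9 tilt -1.0 F [ 1.   0.6 -0.2] g 0.648 j [-0.28  0.33 -0.11  1.12  0.01 -0.27]
rows needed 5
[[1.17, -2.0, -3.4], [1.16, -1.93, -3.44], [1.16, -1.87, -3.48], [1.16, -1.8, -3.51], [1.16, -1.73, -3.55], [0, 0, 0], [0, 0, 0], [0, 0, 0]]
[-0.02, 0.001, 0.002]
```

>>> {"method": "arm_command", "body": {"delta_pos": [[1.1,-2.0,-3.4],[1.1,-1.9,-3.4],[1.1,-1.9,-3.5],[1.1,-1.8,-3.5],[1.1,-1.8,-3.5],[1.0,0,0],[1.0,0,0],[0,0,0]], "dr": [[-0.02,0,0],[-0.02,0,0],[-0.02,0,0],[-0.02,0,0],[-0.02,0,0],[0,0,0],[0,0,0],[0,0,0]], "gripper": [0.65,0.65,0.65,0.65,0.65,0.65,0.65,0.65]}}

```text
clock: 3.9
tcp_pos: [622.7, -334.0, 76.1]
tcp_rot: [0.52, -0.477, -0.519, -0.482]
force: [-1.5, 1.0, -0.4]
grip_width: 0.652
```

```bash
python3 plan.py 618 -322.5 40 94.6 0.65 20; python3 - <<'E'
from h import *
for n in("top","side"):
    im,d=r.get_image(n); P=cloud(n,d); np.save(f"P_{n}.npy",P)
    s=r.state(); u,_=proj(n,s['tcp_pos']); u=u.astype(int)
    c=im[max(0,u[1]-70):u[1]+70,max(0,u[0]-70):u[0]+70]; cv2.imwrite(f"pics/w1_{n}.png",cv2.resize(c[:,:,::-1],None,fx=4,fy=4,interpolation=2))
    t=s['tcp_pos']; m=(abs(P[...,0]-t[0])<30)&(abs(P[...,1]-t[1])<60)&(P[...,2]>25)&(P[...,2]<150); q=P[m]
    print(n,len(q),t.round(1), 'lowest',np.sort(q[:,2])[:5].round(1), q[:,1].min(),q[:,1].max())
E
```

```text
t 3.9 pos [ 622.7 -334.    76.1] yaw 94.6 tilt -1.0 F [-1.5  1.  -0.4] g 0.652 j [-0.5   0.71  0.3   1.16  0.01 -0.58]
rows needed 2
[[1.81, 0.2, 0.58], [1.81, 0.19, 0.59], [0, 0, 0], [0, 0, 0], [0, 0, 0], [0, 0, 0], [0, 0, 0], [0, 0, 0]]
[0.0, 0.002, 0.003]
top 94 [ 622.9 -333.8   77.2] lowest [64.7 74.5 75.  75.1 76.9] -316.10790431431076 -274.0825849613485
side 732 [ 623.3 -333.9   78.2] lowest [66.8 66.8 67.  67.4 67.8] -393.76321258411014 -274.4439316750951
```

View pics/w1_side.png

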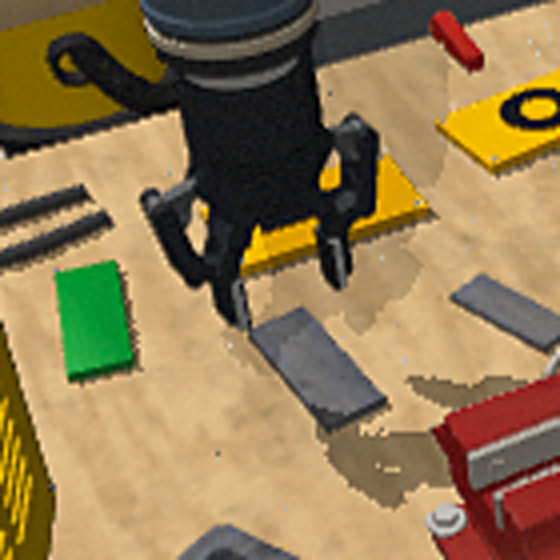

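View pics/w1_top.png

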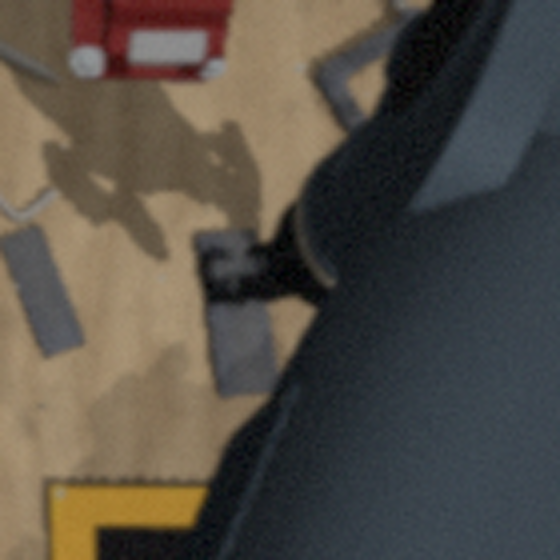

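```bash
python3 plan.py 618 -322.5 45 94.6 0.65 20
```

```text
t 4.0 pos [ 623.3 -333.9   78.2] yaw 94.7 tilt -1.0 F [ 1.   0.7 -0.6] g 0.646 j [-0.49  0.71  0.3   1.16  0.01 -0.58]
rows needed 2
[[1.66, 0.23, 0.58], [1.66, 0.23, 0.59], [0, 0, 0], [0, 0, 0], [0, 0, 0], [0, 0, 0], [0, 0, 0], [0, 0, 0]]
[0.001, 0.001, 0.004]
```

Side crop: the jaws straddle the dark wide bar; the green look-alike is well clear at left (full image ~(135,250)).

>>> {"method": "arm_command", "body": {"delta_pos": [[1.0,0.2,0.6],[1.5,0.2,0.6],[1.2,0,0],[0.8,0,0],[0,0,0],[0,0,0],[0,0,0],[0,0,0]], "dr": [[0,0,0],[0,0,0],[0,0,0],[0,0,0],[0,0,0],[0,0,0],[0,0,0],[0,0,0]], "gripper": [0.65,0.65,0.65,0.65,0.65,0.65,0.65,0.65]}}

```text
clock: 4.8
tcp_pos: [621.0, -320.2, 39.0]
tcp_rot: [0.525, -0.475, -0.516, -0.482]
force: [-0.3, -0.2, 0.4]
grip_width: 0.653
```

```bash
python3 plan.py 618 -322.5 17 94.6 0.65 20
```

```text
t 4.8 pos [ 621.  -320.2   39. ] yaw 94.8 tilt -0.9999 F [-0.3 -0.2  0.4] g 0.653 j [-0.48  0.71  0.2   1.05  0.01 -0.56]
rows needed 2
[[1.1, 0.17, -0.1], [1.1, 0.17, -0.1], [0, 0, 0], [0, 0, 0], [0, 0, 0], [0, 0, 0], [0, 0, 0], [0, 0, 0]]
[0.002, -0.001, 0.008]
```

>>> {"method": "arm_command", "body": {"delta_pos": [[0.7,0.2,-0.1],[0.7,0.1,-0.1],[0.6,0,0],[0.2,0,0],[0,0,0],[0,0,0],[0,0,0],[0,0,0]], "dr": [[0,0,0.008],[0,0,0.008],[0,0,0],[0,0,0],[0,0,0],[0,0,0],[0,0,0],[0,0,0]], "gripper": [0.65,0.65,0.65,0.65,0.65,0.65,0.65,0.65]}}

```text
clock: 5.6
tcp_pos: [618.1, -323.0, 15.1]
tcp_rot: [0.521, -0.479, -0.52, -0.478]
force: [-0.1, 1.2, -0.0]
grip_width: 0.647
```

```bash
python3 plan.py 618 -322.5 17 94.6 0.65 20
```

```text
t 5.6 pos [ 618.1 -323.    15.1] yaw 94.8 tilt -1.0 F [-0.1  1.2 -0. ] g 0.647 j [-0.48  0.74  0.19  1.02 -0.   -0.56]
rows needed 1
[[-0.19, 0.01, 0.05], [0, 0, 0], [0, 0, 0], [0, 0, 0], [0, 0, 0], [0, 0, 0], [0, 0, 0], [0, 0, 0]]
[0.004, -0.002, -0.002]
```

>>> {"method": "arm_command", "body": {"delta_pos": [[-0.2,0,0],[0,0,0],[0,0,0],[0,0,0],[0,0,0],[0,0,0],[-0.6,0,0],[-1.2,0,0]], "dr": [[0,0,0],[0,0,0],[0,0,0],[0,0,0],[0,0,0],[0,0,0],[0,0,0],[0,0,0]], "gripper": [0.65,0.2,0.2,0.2,0.2,0.2,0.2,0.2]}}

```text
clock: 6.4
tcp_pos: [617.2, -322.5, 34.9]
tcp_rot: [-0.52, 0.48, 0.521, 0.477]
force: [-0.2, -0.4, -3.3]
grip_width: 0.444
```

```bash
python3 plan.py 460 -60 150 140 0.2 42; python3 - <<'E'
from h import *
im,d=r.get_image("side");u,_=proj("side",r.state()['tcp_pos']);u=u.astype(int);c=im[u[1]-60:u[1]+60,u[0]-70:u[0]+70]; cv2.imwrite("pics/w2.png",cv2.resize(c[:,:,::-1],None,fx=4,fy=4,interpolation=2))
E
```

```text
t 6.4 pos [ 617.2 -322.5   34.9] yaw 94.8 tilt -1.0 F [-0.2 -0.4 -3.3] g 0.444 j [-0.48  0.72  0.21  1.06 -0.   -0.56]
rows needed 8
[[-1.43, 1.69, 3.43], [-1.44, 1.34, 3.58], [-1.44, 0.98, 3.7], [-1.44, 0.61, 3.78], [-1.44, 0.24, 3.82], [-1.44, -0.14, 3.82], [-1.44, -0.52, 3.79], [-1.44, -0.89, 3.72]]
[-0.099, 0.0, -0.0]
```

View pics/w2.png

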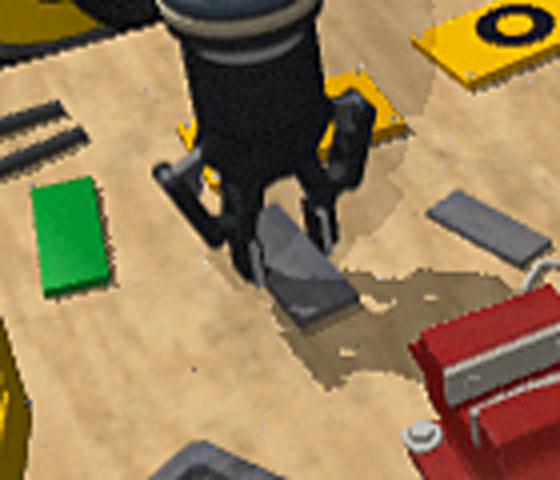

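>>> {"method": "arm_command", "body": {"delta_pos": [[-2.0,1.2,2.4],[-2.0,1.3,3.4],[-1.8,1.0,3.7],[-1.6,0.6,3.8],[-1.4,0.2,3.8],[-1.2,-0.1,3.8],[-0.6,-0.5,3.8],[-0.6,-0.9,3.7]], "dr": [[-0.1,0,0],[-0.1,0,0],[-0.1,0,0],[-0.1,0,0],[-0.1,0,0],[-0.1,0,0],[-0.1,0,0],[-0.1,0,0]], "gripper": [0.2,0.2,0.2,0.2,0.2,0.2,0.2,0.2]}}

```text
clock: 7.25
tcp_pos: [460.4, -70.0, 156.6]
tcp_rot: [0.672, -0.23, -0.666, -0.229]
force: [1.2, -0.2, -3.3]
grip_width: 0.443
```

```bash
python3 plan.py 435.8 291 110 184.6 0.2 40
```

```text
t 7.25 pos [460.4 -70.  156.6] yaw 142.1 tilt -1.0 F [ 1.2 -0.2 -3.3] g 0.443 j [-0.15  0.17 -0.32  1.07 -0.   -1.06]
rows needed 10
[[0.45, -2.7, 2.42], [0.45, -2.87, 2.21], [0.45, -3.02, 1.99], [0.46, -3.16, 1.76], [0.46, -3.28, 1.52], [0.46, -3.39, 1.27], [0.46, -3.47, 1.02], [0.46, -3.54, 0.76]]
[-0.074, -0.001, -0.0]
```

>>> {"method": "arm_command", "body": {"delta_pos": [[0.4,-2.7,2.4],[0.4,-2.9,2.2],[0.4,-3.0,2.0],[0.4,-3.2,1.8],[0.4,-3.3,1.5],[0.4,-3.4,1.3],[0.4,-3.5,1.0],[0.4,-3.5,0.8]], "dr": [[-0.074,0,0],[-0.074,0,0],[-0.074,0,0],[-0.074,0,0],[-0.074,0,0],[-0.074,0,0],[-0.074,0,0],[-0.074,0,0]], "gripper": [0.2,0.2,0.2,0.2,0.2,0.2,0.2,0.2]}}

```text
clock: 8.05
tcp_pos: [435.9, 230.7, 131.1]
tcp_rot: [0.714, -0.016, -0.699, -0.015]
force: [1.1, 0.3, -2.7]
grip_width: 0.438
```

```bash
python3 plan.py 435.8 291 90 184.6 0.2 25
```

```text
t 8.05 pos [435.9 230.7 131.1] yaw 177.4 tilt -0.9998 F [ 1.1  0.3 -2.7] g 0.438 j [ 0.49  0.24 -0.31  1.01 -0.01 -1.03]
rows needed 3
[[1.36, -2.01, 0.12], [1.37, -2.01, 0.03], [1.37, -2.01, -0.07], [0, 0, 0], [0, 0, 0], [0, 0, 0], [0, 0, 0], [0, 0, 0]]
[-0.042, -0.007, -0.001]
```

>>> {"method": "arm_command", "body": {"delta_pos": [[1.2,-2.0,0.1],[1.2,-1.6,0],[1.2,-1.0,0],[0.5,-0.4,0],[0,0,0],[0,0,0],[0,0,0],[0,0,0]], "dr": [[-0.042,-0.007,0],[-0.042,-0.007,0],[-0.04,-0.005,0],[0,0,0],[0,0,0],[0,0,0],[0,0,0],[0,0,0]], "gripper": [0.2,0.2,0.2,0.2,0.2,0.2,0.2,0.2]}}

```text
clock: 8.85
tcp_pos: [435.8, 285.7, 92.1]
tcp_rot: [0.709, 0.031, -0.704, 0.031]
force: [-0.4, 0.7, -2.5]
grip_width: 0.445
```

```bash
python3 plan.py 435.8 291 50 184.6 0.2 25;  python3 - <<'E'
from h import *
for n in ("top","side"):
  im,d=r.get_image(n);u,_=proj(n,r.state()['tcp_pos']);u=u.astype(int);c=im[max(0,u[1]-60):u[1]+60,u[0]-70:u[0]+70]; cv2.imwrite(f"pics/w3{n}.png",cv2.resize(c[:,:,::-1],None,fx=4,fy=4,interpolation=2))
E
```

```text
t 8.85 pos [435.8 285.7  92.1] yaw -175.0 tilt -1.0 F [-0.4  0.7 -2.5] g 0.445 j [ 0.58  0.33 -0.28  0.95 -0.   -1.08]
rows needed 2
[[2.1, -0.26, -0.01], [2.1, -0.26, -0.02], [0, 0, 0], [0, 0, 0], [0, 0, 0], [0, 0, 0], [0, 0, 0], [0, 0, 0]]
[0.004, -0.003, 0.0]
```

View pics/w3side.png

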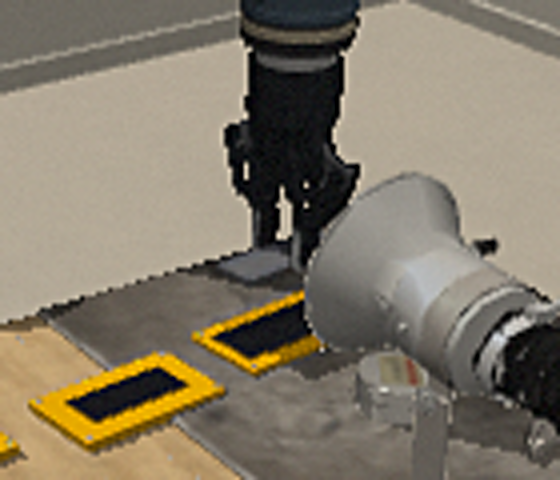

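View pics/w3top.png

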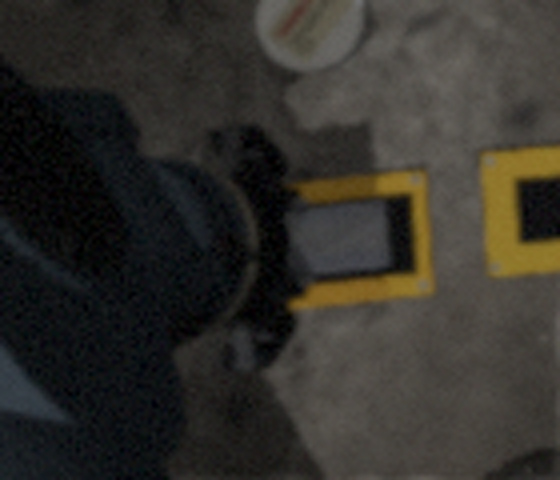

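>>> {"method": "arm_command", "body": {"delta_pos": [[1.3,-0.3,0],[1.8,-0.2,0],[1.5,0,0],[0.8,0,0],[0.3,0,0],[0,0,0],[0,0,0],[0,0,0]], "dr": [[0,0,0],[0,0,0],[0,0,0],[0,0,0],[0,0,0],[0,0,0],[0,0,0],[0,0,0]], "gripper": [0.2,0.2,0.2,0.2,0.2,0.2,0.2,0.2]}}

```text
clock: 9.75
tcp_pos: [436.2, 291.5, 31.5]
tcp_rot: [0.709, 0.031, -0.704, 0.03]
force: [-0.6, 0.2, -2.9]
grip_width: 0.441
```

```bash
python3 plan.py 435.8 291 27 184.6 0.2 25
```

```text
t 9.75 pos [436.2 291.5  31.5] yaw -175.0 tilt -1.0 F [-0.6  0.2 -2.9] g 0.441 j [ 0.59  0.4  -0.35  0.81 -0.   -1.07]
rows needed 1
[[0.45, 0.04, 0.05], [0, 0, 0], [0, 0, 0], [0, 0, 0], [0, 0, 0], [0, 0, 0], [0, 0, 0], [0, 0, 0]]
[0.007, -0.008, 0.001]
```

>>> {"method": "arm_command", "body": {"delta_pos": [[0.2,0,0],[0.2,0,0],[0,0,0],[0,0,0],[0,0,0],[0,0,0],[0,0,0],[0,0,0]], "dr": [[0.005,-0.006,0],[0,0,0],[0,0,0],[0,0,0],[0,0,0],[0,0,0],[0,0,0],[0,0,0]], "gripper": [0.2,0.2,0.2,0.2,0.2,0.2,0.2,0.2]}}

```text
clock: 10.55
tcp_pos: [437.0, 291.9, 28.4]
tcp_rot: [0.708, 0.03, -0.705, 0.028]
force: [0.4, -0.0, -3.5]
grip_width: 0.439
```

```bash
python3 plan.py 435.8 291 27 184.6 0.2 25
```

```text
t 10.55 pos [437.  291.9  28.4] yaw -175.3 tilt -1.0 F [ 0.4 -0.  -3.5] g 0.439 j [ 0.59  0.41 -0.35  0.81  0.   -1.06]
rows needed 1
[[0.14, 0.08, 0.13], [0, 0, 0], [0, 0, 0], [0, 0, 0], [0, 0, 0], [0, 0, 0], [0, 0, 0], [0, 0, 0]]
[0.001, -0.003, 0.002]
```

>>> {"method": "arm_command", "body": {"delta_pos": [[0.1,0.1,0.1],[0.1,0,0],[0,0,0],[0,0,0],[0,0,0],[0,0,0],[-1.0,0,0],[-2.0,0,0]], "dr": [[0,0,0],[0,0,0],[0,0,0],[0,0,0],[0,0,0],[0,0,0],[0,0,0],[0,0,0]], "gripper": [0.2,0.2,0.2,0.65,0.65,0.65,0.65,0.65]}}

```text
clock: 11.35
tcp_pos: [435.6, 290.7, 57.8]
tcp_rot: [0.707, 0.03, -0.706, 0.028]
force: [0.5, 0.1, 0.8]
grip_width: 0.65
```

```bash
python3 plan.py 460 0 140 140 0.65 42
```

```text
t 11.35 pos [435.6 290.7  57.8] yaw -175.3 tilt -1.0 F [0.5 0.1 0.8] g 0.65 j [ 0.59  0.37 -0.32  0.87  0.   -1.06]
rows needed 8
[[-1.04, 3.64, -0.01], [-1.03, 3.63, -0.36], [-1.03, 3.57, -0.71], [-1.03, 3.49, -1.06], [-1.03, 3.37, -1.39], [-1.03, 3.22, -1.71], [-1.03, 3.04, -2.02], [-1.03, 2.83, -2.31]]
[0.097, -0.0, 0.0]
```

>>> {"method": "arm_command", "body": {"delta_pos": [[-2.5,2.0,0],[-2.0,3.6,-0.4],[-1.0,3.6,-0.7],[-1.0,3.5,-1.1],[-0.5,3.4,-1.4],[-0.5,3.2,-1.7],[-0.5,3.0,-2.0],[-0.5,2.8,-2.3]], "dr": [[0.097,0,0],[0.097,0,0],[0.097,0,0],[0.097,0,0],[0.097,0,0],[0.097,0,0],[0.097,0,0],[0.097,0,0]], "gripper": [0.6,0.6,0.6,0.6,0.6,0.6,0.6,0.6]}}

```text
clock: 12.15
tcp_pos: [458.9, 11.1, 153.2]
tcp_rot: [0.665, -0.244, -0.659, -0.251]
force: [0.2, 0.4, -0.6]
grip_width: 0.598
```

```bash
python3 plan.py 636.8 -194.2 120 110 0.5 38
```

```text
t 12.15 pos [458.9  11.1 153.2] yaw 139.0 tilt -0.9999 F [ 0.2  0.4 -0.6] g 0.598 j [ 0.02  0.16 -0.34  1.05  0.01 -0.83]
rows needed 8
[[0.43, 0.48, -3.36], [0.43, 0.27, -3.38], [0.43, 0.05, -3.39], [0.43, -0.16, -3.39], [0.42, -0.38, -3.37], [0.42, -0.59, -3.34], [0.42, -0.8, -3.3], [0.42, -1.01, -3.24]]
[0.063, -0.0, 0.002]
```

>>> {"method": "arm_command", "body": {"delta_pos": [[0.4,0.5,-3.4],[0.4,0.3,-3.4],[0.4,0,-3.4],[0.4,-0.2,-3.4],[0.4,-0.4,-3.4],[0.4,-0.6,-3.3],[0.4,-0.8,-3.0],[0.4,-0.6,-1.8]], "dr": [[0.063,0,0],[0.063,0,0],[0.063,0,0],[0.063,0,0],[0.063,0,0],[0.063,0,0],[0.063,0,0],[0.06,0,0]], "gripper": [0.5,0.5,0.5,0.5,0.5,0.5,0.5,0.5]}}

```text
clock: 12.95
tcp_pos: [630.3, -194.2, 129.9]
tcp_rot: [0.579, -0.407, -0.57, -0.417]
force: [-0.3, 0.2, -0.0]
grip_width: 0.503
```

```bash
python3 plan.py 636.8 -194.2 50 110 0.5 25; python3 - <<'E'
from meas import *
for n,z in(("top",4.5),("side",6)):
  im,d=r.get_image(n);cv2.imwrite(f"pics/s1{n}.png",im[:,:,::-1])
  for o in r.outline_of(n,"small_bar"): print(n,o['score'],o['bbox'],rect(n,o['mask'],z))
E
```

```text
t 12.95 pos [ 630.3 -194.2  129.9] yaw 108.7 tilt -0.9998 F [-0.3  0.2 -0. ] g 0.503 j [-0.3   0.57  0.19  1.17  0.01 -0.63]
rows needed 4
[[2.0, -0.11, -0.05], [2.0, -0.12, -0.05], [2.0, -0.13, -0.05], [2.0, -0.14, -0.05], [0, 0, 0], [0, 0, 0], [0, 0, 0], [0, 0, 0]]
[-0.006, -0.001, 0.005]
side 0.7 [223.9, 238.9, 31.1, 18.1] (array([ 641.5, -195.2], dtype=float32), array([ 639.4, -195.3]), array([84.2, 32.9]), np.float64(18.0))
```

View pics/s1top.png

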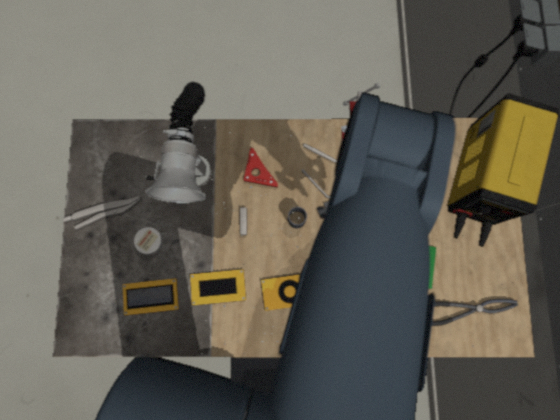

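View pics/s1side.png

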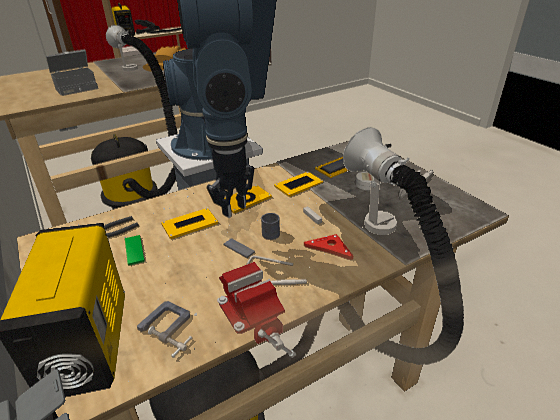

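>>> {"method": "arm_command", "body": {"delta_pos": [[1.5,0,-0.2],[2.5,-0.2,-0.2],[2.5,0,0],[1.6,0,0],[0.8,0,0],[0,0,0],[0,0,0],[0,0,0]], "dr": [[-0.01,0,0.01],[0,0,0.01],[0,0,0],[0,0,0],[0,0,0],[0,0,0],[0,0,0],[0,0,0]], "gripper": [0.5,0.5,0.5,0.5,0.5,0.5,0.5,0.5]}}

```text
clock: 13.95
tcp_pos: [631.2, -191.2, 39.1]
tcp_rot: [0.58, -0.405, -0.58, -0.403]
force: [0.5, -0.0, -0.1]
grip_width: 0.496
```

```bash
python3 plan.py 637 -194.2 17 109.5 0.5 12
```

```text
t 13.95 pos [ 631.2 -191.2   39.1] yaw 110.2 tilt -1.0 F [ 0.5 -0.  -0.1] g 0.496 j [-0.29  0.64  0.08  1.01 -0.   -0.65]
rows needed 2
[[1.11, -0.22, -0.24], [1.11, -0.22, -0.24], [0, 0, 0], [0, 0, 0], [0, 0, 0], [0, 0, 0], [0, 0, 0], [0, 0, 0]]
[0.006, -0.001, -0.001]
```

>>> {"method": "arm_command", "body": {"delta_pos": [[0.5,-0.3,-0.3],[0.7,-0.2,-0.2],[0.6,0,0],[0.2,0,0],[0,0,0],[0,0,0],[0,0,0],[0,0,0]], "dr": [[0.006,0,0],[0.006,0,0],[0,0,0],[0,0,0],[0,0,0],[0,0,0],[0,0,0],[0,0,0]], "gripper": [0.5,0.5,0.5,0.5,0.5,0.5,0.5,0.5]}}

```text
clock: 14.75
tcp_pos: [639.3, -195.0, 19.1]
tcp_rot: [0.579, -0.409, -0.576, -0.407]
force: [0.2, 0.1, 0.2]
grip_width: 0.5
```

```bash
python3 plan.py 637 -194.2 16.5 109.5 0.5 12
```

```text
t 14.75 pos [ 639.3 -195.    19.1] yaw 109.5 tilt -1.0 F [0.2 0.1 0.2] g 0.5 j [-0.29  0.68  0.08  0.97 -0.   -0.63]
rows needed 1
[[0.26, 0.19, 0.15], [0, 0, 0], [0, 0, 0], [0, 0, 0], [0, 0, 0], [0, 0, 0], [0, 0, 0], [0, 0, 0]]
[-0.0, -0.004, 0.0]
```

>>> {"method": "arm_command", "body": {"delta_pos": [[0.2,0.2,0.1],[0.1,0,0],[0,0,0],[0,0,0],[0,0,0],[0,0,0],[0,0,0],[0,0,0]], "dr": [[0,-0.003,0],[0,0,0],[0,0,0],[0,0,0],[0,0,0],[0,0,0],[0,0,0],[0,0,0]], "gripper": [0.5,0.5,0.5,0.1,0.1,0.1,0.1,0.1]}}

```text
clock: 15.55
tcp_pos: [637.4, -194.8, 17.0]
tcp_rot: [0.578, -0.408, -0.577, -0.408]
force: [-1.1, -0.6, 1.3]
grip_width: 0.32
```

```bash
python3 plan.py 637 -194.2 16.5 109.5 0.5 12
```

```text
t 15.55 pos [ 637.4 -194.8   17. ] yaw 109.5 tilt -1.0 F [-1.1 -0.6  1.3] g 0.32 j [-0.3   0.68  0.07  0.97 -0.   -0.64]
rows needed 1
[[0.05, 0.02, 0.07], [0, 0, 0], [0, 0, 0], [0, 0, 0], [0, 0, 0], [0, 0, 0], [0, 0, 0], [0, 0, 0]]
[-0.0, -0.002, 0.002]
```

>>> {"method": "arm_command", "body": {"delta_pos": [[-1.0,0,0],[-2.5,0,0],[-3.0,0,0],[-3.0,1.0,2.0],[-2.0,1.5,3.0],[-1.0,1.0,3.6],[0,0.6,3.8],[0,0.2,3.8]], "dr": [[0,0,0],[0,0,0],[0,0,0],[-0.06,0,0],[-0.1,0,0],[-0.1,0,0],[-0.1,0,0],[-0.1,0,0]], "gripper": [0.1,0.1,0.1,0.1,0.1,0.1,0.1,0.1]}}

```text
clock: 16.35
tcp_pos: [514.4, -74.3, 149.5]
tcp_rot: [0.658, -0.262, -0.655, -0.262]
force: [0.3, 1.0, -1.6]
grip_width: 0.322
```

```bash
python3 plan.py 455.6 116 110 184.7 0.5 40
```

```text
t 16.35 pos [514.4 -74.3 149.5] yaw 136.5 tilt -1.0 F [ 0.3  1.  -1.6] g 0.322 j [-0.14  0.29 -0.19  1.09 -0.   -0.95]
rows needed 7
[[0.56, -1.39, 2.48], [0.56, -1.68, 2.3], [0.56, -1.94, 2.08], [0.56, -2.18, 1.83], [0.56, -2.38, 1.56], [0.56, -2.55, 1.26], [0.56, -2.69, 0.94], [0, 0, 0]]
[-0.12, -0.001, 0.0]
```

>>> {"method": "arm_command", "body": {"delta_pos": [[0.5,-1.3,2.0],[0.5,-1.6,2.2],[0.5,-1.9,2.1],[0.5,-2.2,1.8],[0.5,-2.4,1.5],[0.5,-2.5,1.2],[0.5,-2.2,0.8],[0.4,-1.3,0.4]], "dr": [[-0.11,0,0],[-0.12,0,0],[-0.12,0,0],[-0.12,0,0],[-0.12,0,0],[-0.11,0,0],[-0.08,0,0],[-0.03,0,0]], "gripper": [0.1,0.1,0.1,0.1,0.1,0.1,0.1,0.1]}}

```text
clock: 17.15
tcp_pos: [451.0, 126.2, 115.9]
tcp_rot: [0.71, 0.031, -0.702, 0.032]
force: [-0.1, 0.3, -1.9]
grip_width: 0.323
```

```bash
python3 plan.py 455.6 116 32 184.7 0.5 20
```

```text
t 17.15 pos [451.  126.2 115.9] yaw -174.9 tilt -0.9999 F [-0.1  0.3 -1.9] g 0.323 j [ 0.27  0.21 -0.38  0.97 -0.   -1.38]
rows needed 5
[[1.68, 0.21, -0.06], [1.68, 0.21, -0.06], [1.68, 0.21, -0.06], [1.68, 0.21, -0.07], [1.68, 0.21, -0.07], [0, 0, 0], [0, 0, 0], [0, 0, 0]]
[0.001, -0.002, -0.0]
```

>>> {"method": "arm_command", "body": {"delta_pos": [[1.2,0.4,-0.1],[2.0,0.4,-0.2],[2.0,0.2,-0.2],[1.6,0,0],[1.0,0,0],[0,0,0],[0,0,0],[0,0,0]], "dr": [[0.005,-0.006,0],[0,0,0],[0,0,0],[0,0,0],[0,0,0],[0,0,0],[0,0,0],[0,0,0]], "gripper": [0.1,0.1,0.1,0.1,0.1,0.1,0.1,0.1]}}

```text
clock: 17.95
tcp_pos: [459.0, 115.8, 37.6]
tcp_rot: [0.709, 0.029, -0.704, 0.029]
force: [0.0, -0.1, -1.0]
grip_width: 0.323
```

```bash
python3 plan.py 455.6 116 27.5 184.7 0.5 20
```

```text
t 17.95 pos [459.  115.8  37.6] yaw -175.3 tilt -1.0 F [ 0.  -0.1 -1. ] g 0.323 j [ 0.25  0.3  -0.48  0.78 -0.   -1.4 ]
rows needed 1
[[1.01, -0.05, 0.34], [0, 0, 0], [0, 0, 0], [0, 0, 0], [0, 0, 0], [0, 0, 0], [0, 0, 0], [0, 0, 0]]
[0.0, -0.008, -0.001]
```

>>> {"method": "arm_command", "body": {"delta_pos": [[0.4,0,0.3],[0.3,0,0.05],[0.2,0,0],[0,0,0],[0,0,0],[0,0,0],[0,0,0],[0,0,0]], "dr": [[0,-0.007,0],[0,0,0],[0,0,0],[0,0,0],[0,0,0],[0,0,0],[0,0,0],[0,0,0]], "gripper": [0.1,0.1,0.1,0.1,0.1,0.1,0.1,0.1]}}

```text
clock: 18.75
tcp_pos: [456.4, 115.9, 29.6]
tcp_rot: [0.708, 0.029, -0.705, 0.029]
force: [-0.3, -1.5, -2.3]
grip_width: 0.322
```

```bash
python3 plan.py 455.6 116 27 184.7 0.5 20
```

```text
t 18.75 pos [456.4 115.9  29.6] yaw -175.3 tilt -1.0 F [-0.3 -1.5 -2.3] g 0.322 j [ 0.25  0.31 -0.49  0.76 -0.   -1.4 ]
rows needed 1
[[0.26, -0.02, 0.08], [0, 0, 0], [0, 0, 0], [0, 0, 0], [0, 0, 0], [0, 0, 0], [0, 0, 0], [0, 0, 0]]
[0.0, -0.003, -0.001]
```

>>> {"method": "arm_command", "body": {"delta_pos": [[0.1,0,0.1],[0.1,0,0],[0.05,0,0],[0,0,0],[0,0,0],[0,0,0],[-1.0,0,0],[-2.0,0,0]], "dr": [[0,0,0],[0,0,0],[0,0,0],[0,0,0],[0,0,0],[0,0,0],[0,0,0],[0,0,0]], "gripper": [0.1,0.1,0.1,0.5,0.5,0.5,0.5,0.5]}}

```text
clock: 19.55
tcp_pos: [453.9, 115.4, 56.5]
tcp_rot: [-0.706, -0.029, 0.707, -0.03]
force: [-0.1, -0.3, 0.5]
grip_width: 0.498
```

```bash
python3 plan.py 560 30 140 120 0.4 40
```

```text
t 19.55 pos [453.9 115.4  56.5] yaw -175.3 tilt -1.0 F [-0.1 -0.3  0.5] g 0.498 j [ 0.25  0.28 -0.46  0.83 -0.   -1.4 ]
rows needed 9
[[-0.93, 1.04, -1.1], [-0.93, 0.9, -1.22], [-0.93, 0.74, -1.32], [-0.93, 0.57, -1.4], [-0.93, 0.39, -1.46], [-0.93, 0.2, -1.5], [-0.93, 0.01, -1.51], [-0.93, -0.18, -1.5]]
[0.126, -0.0, -0.0]
```

>>> {"method": "arm_command", "body": {"delta_pos": [[-2.5,0.5,-0.5],[-2.5,0.9,-1.2],[-2.0,0.7,-1.3],[-1.5,0.6,-1.4],[-0.5,0.4,-1.5],[0,0.2,-1.5],[0,0,-1.5],[0,-0.2,-1.5]], "dr": [[0.12,0,0],[0.13,0,0],[0.13,0,0],[0.13,0,0],[0.13,0,0],[0.13,0,0],[0.13,0,0],[0.13,0,0]], "gripper": [0.4,0.4,0.4,0.4,0.4,0.4,0.4,0.4]}}

```text
clock: 20.35
tcp_pos: [543.3, 41.2, 160.7]
tcp_rot: [0.626, -0.332, -0.621, -0.335]
force: [-0.4, 0.9, -0.2]
grip_width: 0.4
```

```bash
python3 plan.py 624.5 47 90 90 0.4 30; python3 - <<'E'
from meas import *
n="top";im,d=r.get_image(n);cv2.imwrite(f"pics/q1{n}.png",im[:,:,::-1])
for nm,z in(("square_bar",14.5),("wide_bar",16.5),("small_bar",14.5)):
  for o in r.outline_of(n,nm): print(nm,o['score'],o['bbox'],rect(n,o['mask'],z))
E
```

```text
t 20.35 pos [543.3  41.2 160.7] yaw 123.7 tilt -1.0 F [-0.4  0.9 -0.2] g 0.4 j [ 0.08  0.33 -0.1   1.13 -0.   -0.51]
rows needed 5
[[1.43, -1.41, -0.8], [1.42, -1.49, -0.63], [1.42, -1.56, -0.45], [1.42, -1.6, -0.26], [1.42, -1.62, -0.07], [0, 0, 0], [0, 0, 0], [0, 0, 0]]
[0.117, -0.0, 0.002]
wide_bar 0.97 [416.8, 246.0, 18.8, 40.9] (array([ 495.2, -421.1], dtype=float32), array([ 494.7, -420.7]), array([107.5,  42.7]), np.float64(169.5))
wide_bar 0.56 [127.4, 287.4, 28.4, 20.2] (array([435.8, 312.9], dtype=float32), array([436.5, 311.4]), array([64.6, 40.1]), np.float64(88.7))
```

View pics/q1top.png

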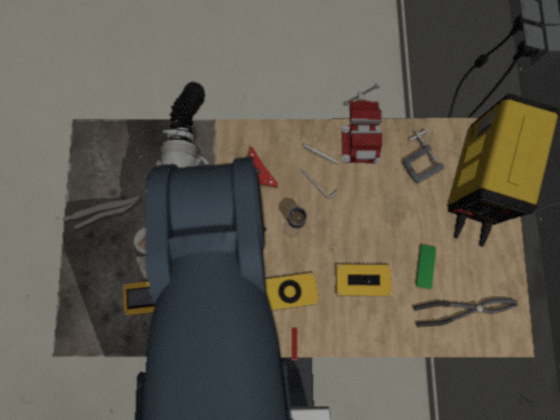

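```bash
python3 - <<'E'
from h import *
im,d=r.get_image("side");cv2.imwrite("pics/q2side.png",im[:,:,::-1]);P=cloud("side",d);t=r.state()['tcp_pos'];print(t)
P2=np.load("P0.npy")
dx=P-t
m=(d>0)&(abs(dx[...,0])<160)&(abs(dx[...,1])<160)&(P[...,2]>70)&(np.abs(P[...,0]-640)>-1)
for h in range(-20,420,20):
    k=m&(dx[...,2]>=h)&(dx[...,2]<h+20); q=dx[k]
    q=q[(q[:,1]<110)]
    if len(q): print(h,len(q),"x",q[:,0].min().round(),q[:,0].max().round(),"y",np.percentile(q[:,1],[0,2,98,100]).round())
pp=P2.reshape(-1,3);pp=pp[(pp[:,2]>100)&(pp[:,1]>60)&(pp[:,0]<720)&(pp[:,0]>560)]
for y in range(110,160,6):
    q=pp[(pp[:,1]>=y)&(pp[:,1]<y+6)]
    if len(q):print("hood y",y,"x",q[:,0].min().round(),q[:,0].max().round(),"z",q[:,2].min().round(),q[:,2].max().round())
E
```

```text
[542.33830397  41.87356569 159.83941781]
-20 100 x -15.0 140.0 y [-29. -27. 108. 110.]
0 187 x -12.0 160.0 y [-31. -29. 108. 110.]
20 225 x -19.0 160.0 y [-48. -42. 102. 104.]
40 284 x -22.0 159.0 y [-53. -51. 108. 110.]
60 252 x -27.0 157.0 y [-60. -57. 109. 110.]
80 193 x -27.0 132.0 y [-61. -57. 108. 110.]
100 118 x -12.0 40.0 y [-37. -37.  16.  22.]
120 209 x -13.0 41.0 y [-39. -38.  20.  23.]
140 253 x -24.0 39.0 y [-39. -38.  28.  36.]
160 174 x -21.0 43.0 y [-45. -43.  22.  28.]
180 263 x -22.0 47.0 y [-46. -45.  29.  38.]
200 297 x -24.0 45.0 y [-46. -45.  25.  37.]
220 317 x -32.0 46.0 y [-50. -45.  29.  34.]
240 316 x -46.0 54.0 y [-47. -46.  26.  32.]
260 376 x -46.0 57.0 y [-53. -50.  44.  50.]
280 496 x -45.0 58.0 y [-57. -56.  51.  56.]
300 552 x -46.0 59.0 y [-58. -55.  51.  57.]
320 560 x -47.0 57.0 y [-55. -53.  48.  52.]
340 567 x -47.0 54.0 y [-54. -52.  47.  51.]
360 515 x -49.0 54.0 y [-62. -58.  43.  49.]
380 584 x -60.0 52.0 y [-67. -65.  55.  61.]
400 109 x -15.0 59.0 y [-66. -65.  11.  16.]
hood y 116 x 655.0 659.0 z 176.0 207.0
hood y 122 x 655.0 668.0 z 160.0 226.0
hood y 128 x 654.0 678.0 z 150.0 229.0
hood y 134 x 655.0 689.0 z 143.0 235.0
hood y 140 x 656.0 720.0 z 142.0 243.0
hood y 146 x 655.0 720.0 z 134.0 247.0
hood y 152 x 656.0 719.0 z 132.0 249.0
hood y 158 x 657.0 720.0 z 130.0 254.0
```

View pics/q2side.png

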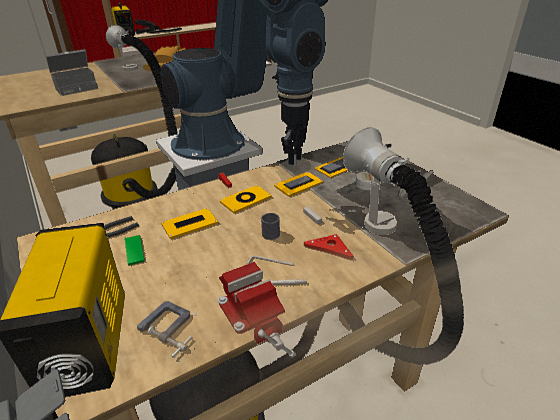

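>>> {"method": "arm_command", "body": {"delta_pos": [[1.0,-1.2,-1.0],[1.0,-1.5,-0.7],[1.0,-1.6,-0.4],[1.0,-1.6,-0.2],[1.0,-1.2,0],[0.5,-0.4,0],[0,0,0],[0,0,0]], "dr": [[0.12,0,0],[0.12,0,0],[0.12,0,0],[0.12,0,0],[0.09,0,0],[0,0,0],[0,0,0],[0,0,0]], "gripper": [0.4,0.4,0.4,0.4,0.4,0.4,0.4,0.4]}}

```text
clock: 21.4
tcp_pos: [621.4, 50.6, 105.9]
tcp_rot: [0.509, -0.49, -0.507, -0.494]
force: [0.2, -0.4, 0.2]
grip_width: 0.406
```

```bash
python3 plan.py 624.5 47 40 90 0.4 20;  python3 - <<'E'
from meas import *
n="side";im,d=r.get_image(n)
for o in r.outline_of(n,"square_bar"): print(o['score'],o['bbox'],rect(n,o['mask'],16))
c=im[120:260,240:400];cv2.imwrite("pics/q3.png",cv2.resize(c[:,:,::-1],None,fx=4,fy=4,interpolation=2))
E
```

```text
t 21.4 pos [621.4  50.6 105.9] yaw 91.8 tilt -1.0 F [ 0.2 -0.4  0.2] g 0.406 j [0.08 0.52 0.04 1.09 0.   0.05]
rows needed 4
[[1.65, -0.06, -0.09], [1.65, -0.07, -0.09], [1.65, -0.07, -0.09], [1.65, -0.07, -0.09], [0, 0, 0], [0, 0, 0], [0, 0, 0], [0, 0, 0]]
[0.008, 0.0, 0.002]
0.52 [304.1, 207.2, 20.5, 18.7] (array([637.4,  41.2], dtype=float32), array([636.2,  42.5]), array([81.4, 26.3]), np.float64(175.6))
```

View pics/q3.png

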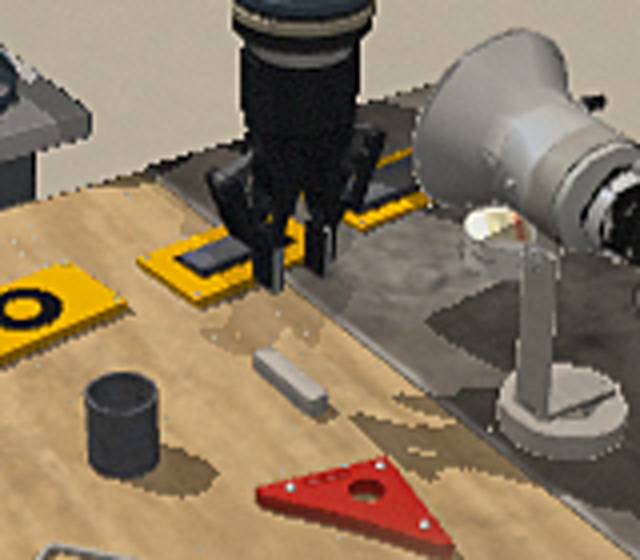

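>>> {"method": "arm_command", "body": {"delta_pos": [[1.2,-0.2,-0.2],[2.0,-0.2,-0.2],[2.0,0,0],[1.2,0,0],[0.6,0,0],[0,0,0],[0,0,0],[0,0,0]], "dr": [[0.015,0,0.005],[0.015,0,0.005],[0,0,0],[0,0,0],[0,0,0],[0,0,0],[0,0,0],[0,0,0]], "gripper": [0.4,0.4,0.4,0.4,0.4,0.4,0.4,0.4]}}

```text
clock: 22.3
tcp_pos: [626.2, 45.8, 34.7]
tcp_rot: [-0.5, 0.5, 0.501, 0.5]
force: [0.2, -0.8, -0.7]
grip_width: 0.398
```

```bash
python3 plan.py 626 47.5 20 90 0.4 20
```

```text
t 22.3 pos [626.2  45.8  34.7] yaw 90.0 tilt -1.0 F [ 0.2 -0.8 -0.7] g 0.398 j [ 0.07  0.59 -0.03  0.95  0.    0.07]
rows needed 1
[[1.47, 0.02, 0.17], [0, 0, 0], [0, 0, 0], [0, 0, 0], [0, 0, 0], [0, 0, 0], [0, 0, 0], [0, 0, 0]]
[0.0, 0.001, -0.001]
```

>>> {"method": "arm_command", "body": {"delta_pos": [[0.5,0,0.1],[0.6,0,0.1],[0.3,0,0],[0,0,0],[0,0,0],[0,0,0],[0,0,0],[0,0,0]], "dr": [[0,0,0],[0,0,0],[0,0,0],[0,0,0],[0,0,0],[0,0,0],[0,0,0],[0,0,0]], "gripper": [0.4,0.4,0.4,0.4,0.1,0,0,0]}}

```text
clock: 23.1
tcp_pos: [627.2, 48.3, 21.2]
tcp_rot: [-0.5, 0.499, 0.5, 0.5]
force: [0.2, 0.9, -1.2]
grip_width: 0.167
```

```bash
python3 plan.py 626 47.5 20 90 0.4 20
```

```text
t 23.1 pos [627.2  48.3  21.2] yaw 90.0 tilt -1.0 F [ 0.2  0.9 -1.2] g 0.167 j [ 0.08  0.6  -0.05  0.92  0.    0.08]
rows needed 1
[[0.12, 0.12, -0.08], [0, 0, 0], [0, 0, 0], [0, 0, 0], [0, 0, 0], [0, 0, 0], [0, 0, 0], [0, 0, 0]]
[0.001, 0.001, 0.001]
```

>>> {"method": "arm_command", "body": {"delta_pos": [[-1.0,0,0],[-2.5,0,0],[-3.0,0,0],[-3.0,0.5,-1.0],[-2.0,2.0,-2.5],[-1.0,2.5,-2.8],[0,2.8,-2.4],[0,3.0,-2.0]], "dr": [[0,0,0],[0,0,0],[0,0,0],[0.06,0,0],[0.12,0,0],[0.12,0,0],[0.12,0,0],[0.12,0,0]], "gripper": [0,0,0,0,0,0,0,0]}}

```text
clock: 23.9
tcp_pos: [500.7, -30.5, 155.0]
tcp_rot: [-0.345, 0.616, 0.343, 0.619]
force: [-0.0, -0.5, -0.6]
grip_width: 0.169
```

```bash
python3 plan.py 464.4 -262 110 -2.5 0 40
```

```text
t 23.9 pos [500.7 -30.5 155. ] yaw 58.2 tilt -1.0 F [-0.  -0.5 -0.6] g 0.169 j [-0.06  0.25 -0.23  1.09  0.    0.49]
rows needed 9
[[0.5, -1.01, -2.4], [0.5, -1.29, -2.26], [0.5, -1.54, -2.1], [0.5, -1.78, -1.9], [0.5, -1.99, -1.68], [0.5, -2.17, -1.43], [0.5, -2.33, -1.17], [0.5, -2.45, -0.89]]
[0.118, 0.001, 0.0]
```

>>> {"method": "arm_command", "body": {"delta_pos": [[0.4,-1.0,-2.4],[0.4,-1.3,-2.3],[0.4,-1.5,-2.1],[0.4,-1.8,-1.9],[0.4,-2.0,-1.7],[0.4,-2.2,-1.4],[0.4,-2.3,-1.2],[0.4,-2.0,-0.7]], "dr": [[0.12,0,0],[0.12,0,0],[0.12,0,0],[0.12,0,0],[0.12,0,0],[0.12,0,0],[0.12,0,0],[0.11,0,0]], "gripper": [0,0,0,0,0,0,0,0]}}

```text
clock: 24.7
tcp_pos: [459.3, -237.6, 130.2]
tcp_rot: [-0.01, 0.702, 0.009, 0.712]
force: [0.5, -0.4, -0.4]
grip_width: 0.17
```

```bash
python3 plan.py 464.4 -262 60 -2.5 0 20
```

```text
t 24.7 pos [ 459.3 -237.6  130.2] yaw 1.5 tilt -0.9999 F [ 0.5 -0.4 -0.4] g 0.17 j [-0.48  0.29 -0.24  1.03  0.    1.06]
rows needed 4
[[1.76, -0.61, 0.09], [1.76, -0.61, 0.1], [1.76, -0.61, 0.12], [1.76, -0.61, 0.14], [0, 0, 0], [0, 0, 0], [0, 0, 0], [0, 0, 0]]
[0.018, 0.003, 0.0]
```

>>> {"method": "arm_command", "body": {"delta_pos": [[1.2,-0.9,0.2],[1.6,-0.5,0.2],[1.8,0,0],[1.4,0,0],[0.8,0,0],[0,0,0],[0,0,0],[0,0,0]], "dr": [[0.02,0.01,0],[0.01,0,0],[0,0,0],[0,0,0],[0,0,0],[0,0,0],[0,0,0],[0,0,0]], "gripper": [0,0,0,0,0,0,0,0]}}

```text
clock: 25.5
tcp_pos: [465.7, -253.9, 61.5]
tcp_rot: [-0.001, 0.706, -0.001, 0.708]
force: [0.5, 0.1, -1.3]
grip_width: 0.164
```

```bash
python3 plan.py 464.4 -262 36 -2.5 0 20
```

```text
t 25.5 pos [ 465.7 -253.9   61.5] yaw -0.0 tilt -1.0 F [ 0.5  0.1 -1.3] g 0.164 j [-0.5   0.38 -0.3   0.89 -0.    1.07]
rows needed 2
[[1.28, -0.4, -0.07], [1.28, -0.41, -0.06], [0, 0, 0], [0, 0, 0], [0, 0, 0], [0, 0, 0], [0, 0, 0], [0, 0, 0]]
[0.022, 0.002, 0.002]
```

>>> {"method": "arm_command", "body": {"delta_pos": [[0.8,-0.5,-0.1],[1.0,-0.4,0],[0.7,0,0],[0,0,0],[0,0,0],[0,0,0],[0,0,0],[0,0,0]], "dr": [[0.022,0.002,0],[0.022,0,0],[0,0,0],[0,0,0],[0,0,0],[0,0,0],[0,0,0],[0,0,0]], "gripper": [0,0,0,0,0,0,0,0]}}

```text
clock: 26.3
tcp_pos: [465.2, -264.2, 35.5]
tcp_rot: [0.016, 0.706, -0.019, 0.708]
force: [-0.7, -0.2, -1.3]
grip_width: 0.164
```

```bash
python3 plan.py 464.4 -263.3 31 -2.5 0 20;  python3 - <<'E'
from meas import *
for n,b in(("side",(150,130)),("top",(330,230))):
  im,d=r.get_image(n)
  c=im[b[1]:b[1]+110,b[0]:b[0]+120];cv2.imwrite(f"pics/q4{n}.png",cv2.resize(c[:,:,::-1],None,fx=4,fy=4,interpolation=2))
E
```

```text
t 26.3 pos [ 465.2 -264.2   35.5] yaw -2.8 tilt -1.0 F [-0.7 -0.2 -1.3] g 0.164 j [-0.52  0.42 -0.32  0.83 -0.    1.1 ]
rows needed 1
[[0.45, 0.08, -0.09], [0, 0, 0], [0, 0, 0], [0, 0, 0], [0, 0, 0], [0, 0, 0], [0, 0, 0], [0, 0, 0]]
[-0.004, 0.003, 0.004]
```

View pics/q4side.png

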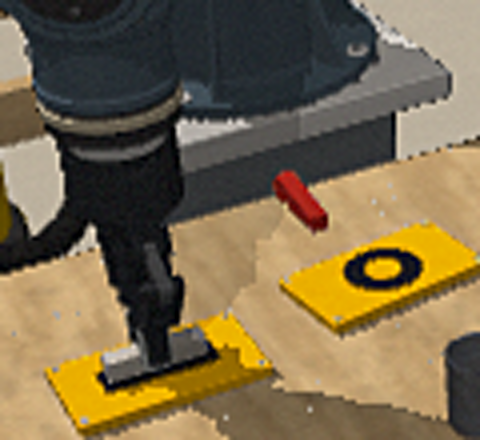

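View pics/q4top.png

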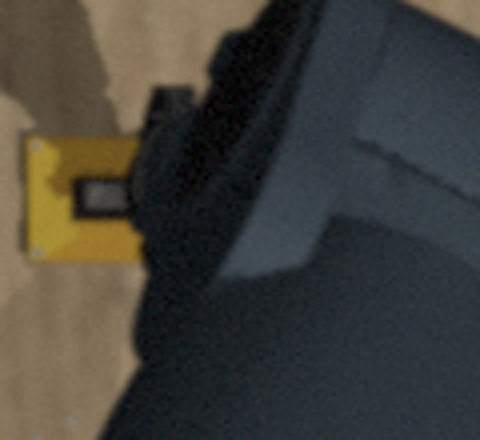

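Bar lies over the outline, aligned. Lower, release, lift.

>>> {"method": "arm_command", "body": {"delta_pos": [[0.2,0.1,-0.1],[0.2,0,0],[0.1,0,0],[0,0,0],[0,0,0],[0,0,0],[0,0,0],[0,0,0]], "dr": [[0,0,0],[0,0,0],[0,0,0],[0,0,0],[0,0,0],[0,0,0],[0,0,0],[0,0,0]], "gripper": [0,0,0,0,0,0,0,0]}}

```text
clock: 27.2
tcp_pos: [464.6, -263.2, 31.0]
tcp_rot: [0.015, 0.705, -0.019, 0.708]
force: [-0.6, 0.7, 1.8]
grip_width: 0.169
```

```bash
python3 plan.py 464.4 -263.3 30 -2.5 0 20
```

```text
t 27.2 pos [ 464.6 -263.2   31. ] yaw -2.7 tilt -1.0 F [-0.6  0.7  1.8] g 0.169 j [-0.51  0.42 -0.33  0.82 -0.    1.1 ]
rows needed 1
[[0.1, -0.01, -0.02], [0, 0, 0], [0, 0, 0], [0, 0, 0], [0, 0, 0], [0, 0, 0], [0, 0, 0], [0, 0, 0]]
[-0.004, 0.004, 0.005]
```

Contact (force +1.8 N against −1.3 N hanging).

>>> {"method": "arm_command", "body": {"delta_pos": [[0,0,0],[0,0,0],[0,0,0],[0,0,0],[-0.8,0,0],[-2.0,0,0],[-3.0,0,0],[-3.0,0,0]], "dr": [[0,0,0],[0,0,0],[0,0,0],[0,0,0],[0,0,0],[0,0,0],[0,0,0],[0,0,0]], "gripper": [0.35,0.35,0.35,0.35,0.35,0.35,0.6,0.9]}}

```text
clock: 28.0
tcp_pos: [461.9, -261.4, 119.3]
tcp_rot: [0.016, 0.708, -0.018, 0.706]
force: [0.7, -0.8, 0.5]
grip_width: 0.678
```

```bash
python3 plan.py 600 -110 170 0 0 30
```

```text
t 28.0 pos [ 461.9 -261.4  119.3] yaw -2.7 tilt -1.0 F [ 0.7 -0.8  0.5] g 0.678 j [-0.51  0.34 -0.2   1.03 -0.    1.11]
rows needed 8
[[-0.64, 1.97, 1.63], [-0.64, 1.96, 1.64], [-0.64, 1.95, 1.66], [-0.64, 1.94, 1.67], [-0.64, 1.93, 1.68], [-0.64, 1.92, 1.69], [-0.63, 1.91, 1.7], [-0.63, 1.9, 1.71]]
[-0.006, -0.0, 0.0]
```

>>> {"method": "arm_command", "body": {"delta_pos": [[-0.6,2.0,1.9],[-0.4,2.1,2.0],[-0.4,2.2,2.0],[0,2.2,2.0],[0,2.2,2.0],[0,2.2,2.0],[0,2.0,2.0],[0,1.0,1.4]], "dr": [[0,0,0],[0,0,0],[0,0,0],[0,0,0],[0,0,0],[0,0,0],[0,0,0],[0,0,0]], "gripper": [1,1,1,1,1,1,1,1]}}

```text
clock: 28.8
tcp_pos: [629.5, -106.7, 145.2]
tcp_rot: [0.016, 0.704, -0.021, 0.71]
force: [0.0, -1.1, 0.4]
grip_width: 0.999
```

```bash
python3 plan.py 628.7 -93.6 95 -2.7 0 20; python3 - <<'E'
from meas import *
n="side";im,d=r.get_image(n);cv2.imwrite("pics/p1.png",im[:,:,::-1]);P=cloud(n,d)
for o in r.outline_of(n,"pipe_stub")[:2]:
  print(o['score'],o['bbox']); q=P[o['mask']]; print(q.min(0).round(),q.max(0).round())
E
```

```text
t 28.8 pos [ 629.5 -106.7  145.2] yaw -3.0 tilt -0.9999 F [ 0.  -1.1  0.4] g 0.999 j [-0.17  0.53  0.16  1.19 -0.    1.46]
rows needed 3
[[1.67, 0.44, -0.07], [1.67, 0.44, -0.06], [1.67, 0.44, -0.05], [0, 0, 0], [0, 0, 0], [0, 0, 0], [0, 0, 0], [0, 0, 0]]
[-0.002, 0.003, 0.002]
```

View pics/p1.png

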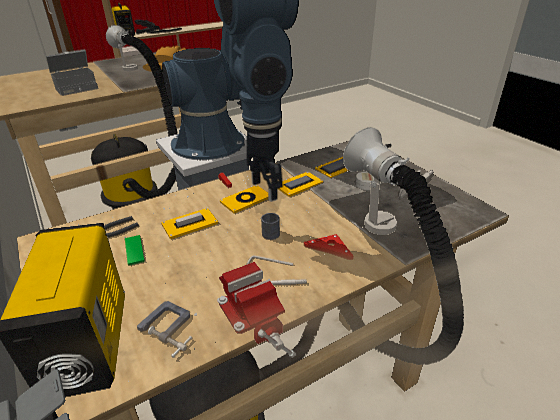

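>>> {"method": "arm_command", "body": {"delta_pos": [[1.0,0.4,-0.5],[1.5,0.4,-0.3],[1.2,0.2,0],[0.6,0,0],[0,0,0],[0,0,0],[0,0,0],[0,0,0]], "dr": [[0,0.005,0.003],[0,0.005,0.003],[0,0,0],[0,0,0],[0,0,0],[0,0,0],[0,0,0],[0,0,0]], "gripper": [1,1,1,1,1,1,1,1]}}

```text
clock: 29.7
tcp_pos: [619.4, -98.1, 100.5]
tcp_rot: [0.019, 0.707, -0.019, 0.706]
force: [0.2, 0.3, -1.0]
grip_width: 1.004
```

```bash
python3 plan.py 628.7 -93.6 75 -2.7 0 20; python3 - <<'E'
from meas import *
n="side";im,d=r.get_image(n);c=im[130:250,210:330];cv2.imwrite("pics/p2.png",cv2.resize(c[:,:,::-1],None,fx=4,fy=4,interpolation=2))
E
```

```text
t 29.7 pos [619.4 -98.1 100.5] yaw -3.1 tilt -1.0 F [ 0.2  0.3 -1. ] g 1.004 j [-0.16  0.54  0.06  1.09 -0.    1.47]
rows needed 2
[[1.27, 0.25, 0.46], [1.27, 0.25, 0.46], [0, 0, 0], [0, 0, 0], [0, 0, 0], [0, 0, 0], [0, 0, 0], [0, 0, 0]]
[-0.003, -0.001, -0.0]
```

View pics/p2.png

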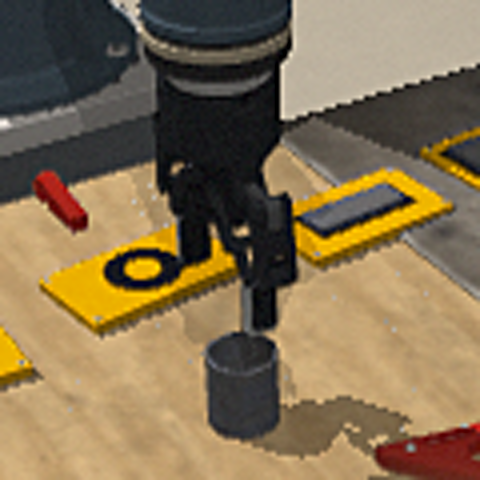

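Correct the lateral offset at this height first.

>>> {"method": "arm_command", "body": {"delta_pos": [[0,0.25,0.5],[0,0.2,0.4],[0,0,0],[0.8,0,0],[0.8,0,0],[0,0,0],[0,0,0],[0,0,0]], "dr": [[0,0,0],[0,0,0],[0,0,0],[0,0,0],[0,0,0],[0,0,0],[0,0,0],[0,0,0]], "gripper": [1,1,1,1,1,1,1,1]}}

```text
clock: 30.55
tcp_pos: [629.6, -93.6, 82.9]
tcp_rot: [0.019, 0.707, -0.019, 0.706]
force: [0.2, 0.1, 0.3]
grip_width: 0.997
```

```bash
python3 plan.py 628.7 -93.6 38 -2.7 0 20
```

```text
t 30.55 pos [629.6 -93.6  82.9] yaw -3.1 tilt -1.0 F [0.2 0.1 0.3] g 0.997 j [-0.15  0.57  0.06  1.07 -0.    1.48]
rows needed 3
[[1.5, -0.0, -0.03], [1.5, -0.0, -0.03], [1.5, 0.0, -0.03], [0, 0, 0], [0, 0, 0], [0, 0, 0], [0, 0, 0], [0, 0, 0]]
[-0.002, -0.0, -0.0]
```

>>> {"method": "arm_command", "body": {"delta_pos": [[1.0,0,0],[1.4,0,0],[1.2,0,0],[0.6,0,0],[0.2,0,0],[0,0,0],[0,0,0],[0,0,0]], "dr": [[0,0,0],[0,0,0],[0,0,0],[0,0,0],[0,0,0],[0,0,0],[0,0,0],[0,0,0]], "gripper": [1,1,1,1,1,1,1,1]}}

```text
clock: 31.35
tcp_pos: [629.9, -93.8, 36.4]
tcp_rot: [0.019, 0.707, -0.019, 0.707]
force: [0.8, 0.3, 0.7]
grip_width: 0.995
```

```bash
python3 plan.py 628.7 -93.6 38 -2.7 0 20
```

```text
t 31.35 pos [629.9 -93.8  36.4] yaw -3.1 tilt -1.0 F [0.8 0.3 0.7] g 0.995 j [-0.15  0.6  -0.    0.97 -0.    1.48]
rows needed 1
[[-0.16, 0.02, -0.12], [0, 0, 0], [0, 0, 0], [0, 0, 0], [0, 0, 0], [0, 0, 0], [0, 0, 0], [0, 0, 0]]
[-0.007, -0.0, 0.0]
```

>>> {"method": "arm_command", "body": {"delta_pos": [[0,0,-0.1],[0,0,0],[0,0,0],[0,0,0],[0,0,0],[0,0,0],[0,0,0],[0,0,0]], "dr": [[0,0,0],[0,0,0],[0,0,0],[0,0,0],[0,0,0],[0,0,0],[0,0,0],[0,0,0]], "gripper": [0.9,0.7,0.3,0.3,0.3,0.3,0.3,0.3]}}

```text
clock: 32.15
tcp_pos: [629.5, -93.9, 37.7]
tcp_rot: [0.019, 0.706, -0.019, 0.707]
force: [-0.6, 0.1, 0.9]
grip_width: 0.546
```

```bash
python3 plan.py 628.7 -93.6 38 -2.7 0 20
```

```text
t 32.15 pos [629.5 -93.9  37.7] yaw -3.1 tilt -1.0 F [-0.6  0.1  0.9] g 0.546 j [-0.15  0.6  -0.    0.97 -0.    1.48]
rows needed 1
[[-0.03, 0.02, -0.08], [0, 0, 0], [0, 0, 0], [0, 0, 0], [0, 0, 0], [0, 0, 0], [0, 0, 0], [0, 0, 0]]
[-0.007, 0.002, 0.0]
```

>>> {"method": "arm_command", "body": {"delta_pos": [[-1.0,0,0],[-2.0,0,0],[-2.0,0.2,-1.0],[-1.0,0.4,-2.5],[0,0.5,-3.5],[0,0.5,-3.8],[0,0.4,-3.5],[0,0.2,-2.0]], "dr": [[0,0,0],[0,0,0],[0,0,0],[0,0,0],[0,0,0],[0,0,0],[0,0,0],[0,0,0]], "gripper": [0.3,0.3,0.3,0.3,0.3,0.3,0.3,0.3]}}

```text
clock: 32.95
tcp_pos: [464.3, -62.4, 102.8]
tcp_rot: [0.019, 0.705, -0.019, 0.708]
force: [0.5, 0.3, -2.1]
grip_width: 0.55
```

```bash
python3 plan.py 439.8 -69.8 80 -3 0 20
```

```text
t 32.95 pos [464.3 -62.4 102.8] yaw -3.1 tilt -1.0 F [ 0.5  0.3 -2.1] g 0.55 j [-0.13  0.23 -0.4   0.94 -0.    1.49]
rows needed 2
[[1.13, -0.43, -1.21], [1.14, -0.43, -1.21], [0, 0, 0], [0, 0, 0], [0, 0, 0], [0, 0, 0], [0, 0, 0], [0, 0, 0]]
[-0.001, 0.002, 0.0]
```

>>> {"method": "arm_command", "body": {"delta_pos": [[0.8,-0.5,-1.0],[0.8,-0.3,-0.6],[0.7,0,0],[0.4,0,0],[0,0,0],[0,0,0],[0,0,0],[0,0,0]], "dr": [[0,0,0],[0,0.003,0],[0,0,0],[0,0,0],[0,0,0],[0,0,0],[0,0,0],[0,0,0]], "gripper": [0.3,0.3,0.3,0.3,0.3,0.3,0.3,0.3]}}

```text
clock: 33.75
tcp_pos: [448.0, -69.4, 76.8]
tcp_rot: [0.019, 0.706, -0.019, 0.708]
force: [0.1, 0.4, -2.0]
grip_width: 0.55
```

```bash
python3 plan.py 439.8 -69.8 50 -3 0 20
```

```text
t 33.75 pos [448.  -69.4  76.8] yaw -3.1 tilt -1.0 F [ 0.1  0.4 -2. ] g 0.55 j [-0.15  0.22 -0.47  0.87 -0.    1.47]
rows needed 2
[[1.34, -0.04, -0.41], [1.34, -0.04, -0.41], [0, 0, 0], [0, 0, 0], [0, 0, 0], [0, 0, 0], [0, 0, 0], [0, 0, 0]]
[-0.001, 0.002, 0.0]
```

>>> {"method": "arm_command", "body": {"delta_pos": [[0.8,0,-0.5],[0.9,0,-0.4],[0.6,0,0],[0.2,0,0],[0,0,0],[0,0,0],[0,0,0],[0,0,0]], "dr": [[0,0.004,0],[0,0,0],[0,0,0],[0,0,0],[0,0,0],[0,0,0],[0,0,0],[0,0,0]], "gripper": [0.3,0.3,0.3,0.3,0.3,0.3,0.3,0.3]}}

```text
clock: 34.55
tcp_pos: [438.2, -68.8, 49.4]
tcp_rot: [0.019, 0.707, -0.019, 0.706]
force: [0.6, -0.4, -1.6]
grip_width: 0.549
```

```bash
python3 plan.py 439.8 -69.8 48 -3 0 20;  python3 - <<'E'
from meas import *
n="side";im,d=r.get_image(n);c=im[110:230,180:300];cv2.imwrite("pics/p3.png",cv2.resize(c[:,:,::-1],None,fx=4,fy=4,interpolation=2))
E
```

```text
t 34.55 pos [438.2 -68.8  49.4] yaw -3.1 tilt -1.0 F [ 0.6 -0.4 -1.6] g 0.549 j [-0.16  0.24 -0.53  0.8  -0.    1.47]
rows needed 1
[[0.14, -0.09, 0.17], [0, 0, 0], [0, 0, 0], [0, 0, 0], [0, 0, 0], [0, 0, 0], [0, 0, 0], [0, 0, 0]]
[-0.001, -0.001, 0.0]
```

View pics/p3.png

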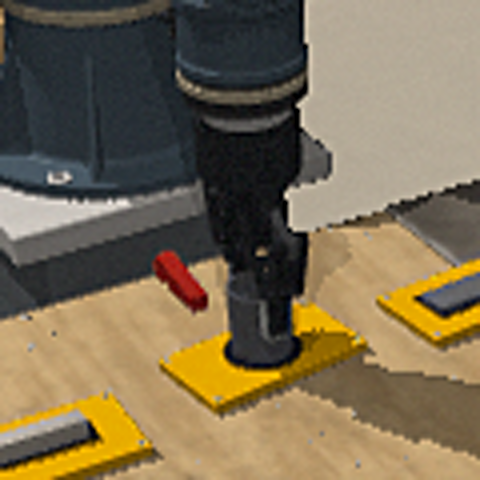

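>>> {"method": "arm_command", "body": {"delta_pos": [[0,-0.1,0.15],[0.1,0,0],[0.1,0,0],[0,0,0],[0,0,0],[0,0,0],[0,0,0],[0,0,0]], "dr": [[0,0,0],[0,0,0],[0,0,0],[0,0,0],[0,0,0],[0,0,0],[0,0,0],[0,0,0]], "gripper": [0.3,0.3,0.3,0.3,0.3,0.3,0.3,0.3]}}

```text
clock: 35.4
tcp_pos: [440.2, -70.1, 47.7]
tcp_rot: [0.019, 0.707, -0.019, 0.707]
force: [-1.1, -0.1, -2.0]
grip_width: 0.549
```

```bash
python3 plan.py 439.8 -69.8 48 -3 0 20
```

```text
t 35.4 pos [440.2 -70.1  47.7] yaw -3.1 tilt -1.0 F [-1.1 -0.1 -2. ] g 0.549 j [-0.16  0.25 -0.53  0.79 -0.    1.47]
rows needed 1
[[-0.03, 0.02, -0.04], [0, 0, 0], [0, 0, 0], [0, 0, 0], [0, 0, 0], [0, 0, 0], [0, 0, 0], [0, 0, 0]]
[-0.001, -0.0, 0.0]
```

>>> {"method": "arm_command", "body": {"delta_pos": [[0.1,0,0],[0.05,0,0],[0,0,0],[0,0,0],[0,0,0],[0,0,0],[0,0,0],[0,0,0]], "dr": [[0,0,0],[0,0,0],[0,0,0],[0,0,0],[0,0,0],[0,0,0],[0,0,0],[0,0,0]], "gripper": [0.3,0.3,0.3,0.3,0.3,0.3,0.3,0.3]}}

```text
clock: 36.2
tcp_pos: [440.2, -70.1, 47.6]
tcp_rot: [0.019, 0.707, -0.019, 0.707]
force: [-0.0, 0.1, 1.1]
grip_width: 0.546
```

```bash
python3 plan.py 439.8 -69.8 47 -3 0 20
```

```text
t 36.2 pos [440.2 -70.1  47.6] yaw -3.1 tilt -1.0 F [-0.   0.1  1.1] g 0.546 j [-0.16  0.25 -0.53  0.79 -0.    1.47]
rows needed 1
[[0.06, 0.03, -0.04], [0, 0, 0], [0, 0, 0], [0, 0, 0], [0, 0, 0], [0, 0, 0], [0, 0, 0], [0, 0, 0]]
[-0.001, 0.001, 0.001]
```

Contact made; release and rise.

>>> {"method": "arm_command", "body": {"delta_pos": [[0,0,0],[0,0,0],[0,0,0],[0,0,0],[0,0,0],[-0.8,0,0],[-2.0,0,0],[-3.0,0,0]], "dr": [[0,0,0],[0,0,0],[0,0,0],[0,0,0],[0,0,0],[0,0,0],[0,0,0],[0,0,0]], "gripper": [0.6,0.7,0.8,0.9,0.9,0.9,0.9,0.9]}}

```text
clock: 37.0
tcp_pos: [438.0, -69.7, 105.3]
tcp_rot: [0.019, 0.709, -0.019, 0.705]
force: [0.7, 0.5, 0.1]
grip_width: 0.9
```

>>> {"method": "arm_command", "body": {"delta_pos": [[-3.0,0,0],[-3.0,0,0],[-3.0,0,0],[-3.0,0,0],[-2.0,0,-2.0],[-1.0,0,-3.0],[0,0,-2.0],[0,0,0]], "dr": [[0,0,0],[0,0,0],[0,0,0],[0,0,0],[0,0,0],[0,0,0],[0,0,0],[0,0,0]], "gripper": [0.9,0.9,0.9,0.9,0.9,0.9,0.9,0.9]}}

```text
clock: 37.8
tcp_pos: [366.7, -65.8, 270.3]
tcp_rot: [0.018, 0.706, -0.019, 0.708]
force: [0.7, -0.3, 0.4]
grip_width: 0.899
```

```bash
python3 - <<'E'
from meas import *
print(r.state()['tcp_pos'])
for n in("side","top"):
  im,d=r.get_image(n);cv2.imwrite(f"pics/e1{n}.png",im[:,:,::-1])
E
```

```text
[366.65844328 -65.7864845  270.31123006]
```

View pics/e1side.png

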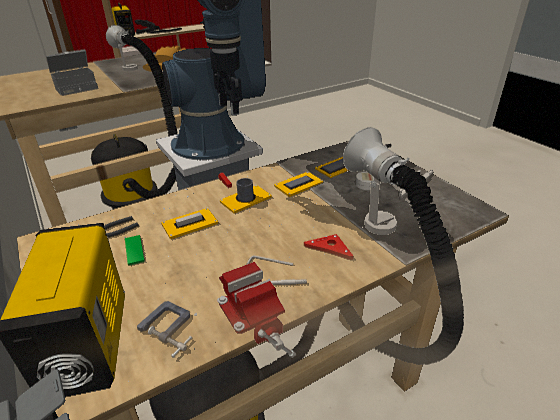

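View pics/e1top.png

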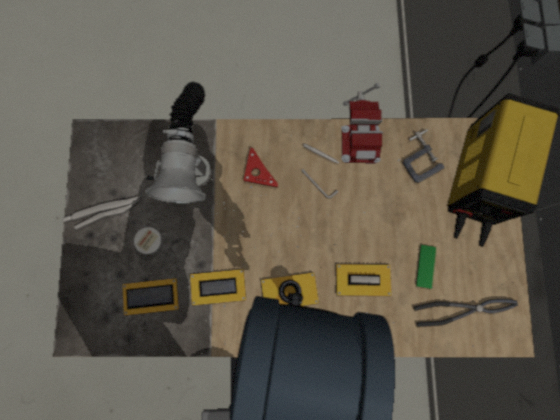

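Pieces at top-view (150,297), (217,287), (364,280) and the pipe at (291,291), partly hidden by the arm. Now zoom and measure.

```bash
python3 - <<'E'
from meas import *
im,d=r.get_image("top");P=cloud("top",d)
for nm,z in(("square_bar",24.5),("wide_bar",16.5),("small_bar",14.5)):
  for o in r.outline_of("top",nm)[:2]: print(nm,round(o['score'],2),o['bbox'],rect("top",o['mask'],z))
T=[r.get_image("top")[0] for _ in range(4)]; a=np.mean(T,0).astype(np.uint8)
def crop(x,y,w,h,f): return cv2.resize(np.clip(a[y:y+h,x:x+w,::-1].astype(int)*1.6,0,255).astype(np.uint8),None,fx=f,fy=f,interpolation=2)
A=crop(120,272,130,48,6);B=crop(255,258,140,52,5.57)
cv2.imwrite("pics/f1.png",np.vstack([A,cv2.resize(B,(A.shape[1],290))]))
n="side";im,d=r.get_image(n);c=im[150:240,155:355];cv2.imwrite("pics/f2.png",cv2.resize(c[:,:,::-1],None,fx=4,fy=4,interpolation=2))
P=cloud(n,d)
m=(P[...,2]>25)&(P[...,2]<90)&(abs(P[...,0]-440)<60)&(abs(P[...,1]+70)<60);q=P[m];print(len(q),q.min(0),q.max(0))
print(r.state()['clock'])
E
```

```text
wide_bar 0.87 [414.1, 241.9, 21.9, 48.3] (array([ 493.7, -421.9], dtype=float32), array([ 494.1, -421.9]), array([106.8,  40.4]), np.float64(169.0))
wide_bar 0.65 [129.2, 288.2, 40.4, 19.6] (array([437.6, 290.1], dtype=float32), array([437.9, 290.7]), array([108.9,  39.8]), np.float64(93.1))
small_bar 0.61 [203.1, 281.0, 33.9, 11.1] (array([455.9, 115.4], dtype=float32), array([456.2, 114.6]), array([81.3, 28.8]), np.float64(92.0))
289 [414.06189897 -95.35420043  25.58497457] [467.91027311 -45.32265194  67.78220026]
38.35
```

View pics/f1.png

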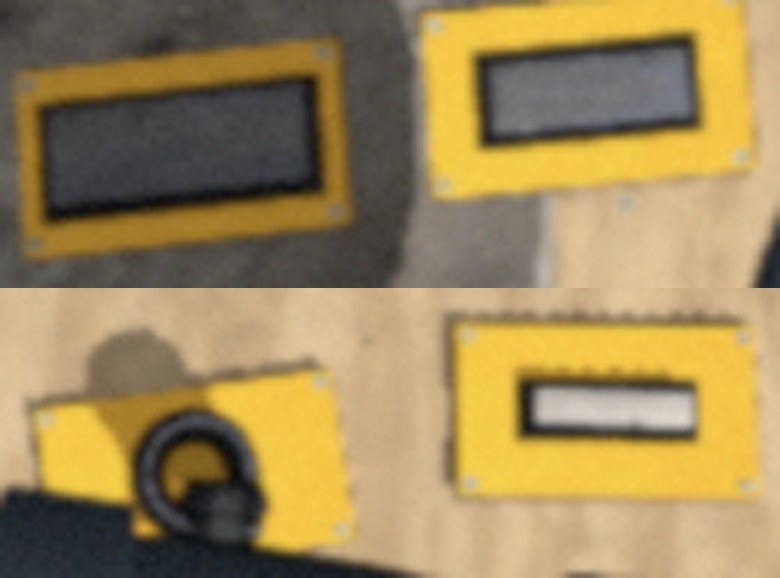

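View pics/f2.png

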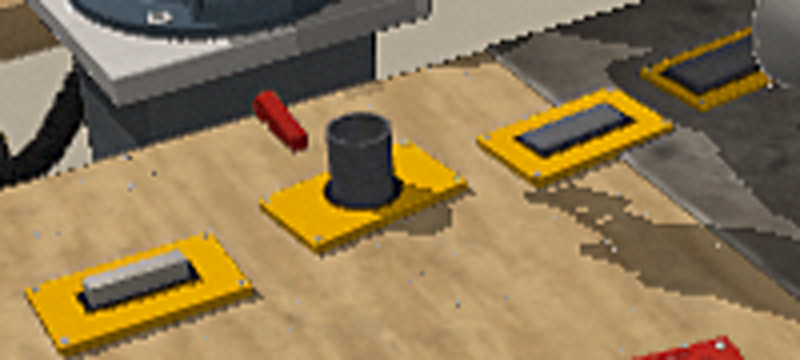

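```bash
python3 - <<'E'
from meas import *
T=[r.get_image("top")[0] for _ in range(3)]; a=np.mean(T,0)
sub=a[268:294,340:390]; g=sub.mean(2); sat=sub.max(2)-sub.min(2)
m=np.zeros(a.shape[:2],bool); m[268:294,340:390]=(g>60)&(sat<40)&(sub[...,2]>55)
n,l,s,_=cv2.connectedComponentsWithStats(m.astype(np.uint8)); k=1+s[1:,4].argmax(); print("top face",s[k],rect("top",l==k,24.5))
k2=np.zeros_like(m); k2[268:294,340:390]=((g<60)|(sat<40))
n,l2,s2,_=cv2.connectedComponentsWithStats(k2.astype(np.uint8)); kk=1+s2[1:,4].argmax(); print("outline",s2[kk],rect("top",l2==kk,8.5))
print(np.round(sub[9:15,2:46:1].mean((0,2))).astype(int)); print(np.round(sat[9:15,2:46].mean(0)).astype(int))
big=cv2.resize(np.clip(sub[...,::-1]*1.8,0,255).astype(np.uint8),None,fx=15,fy=15,interpolation=2);cv2.imwrite("pics/g1.png",big)
# predicted: bar at outline centre
for c in((464.4,-262),(464.4,-266)):
  for z in(8.5,24.5):
    print(c,z,[proj("top",[c[0]+dx,c[1]+dy,z])[0].round(1) for dx,dy in((0,36),(0,-36),(8,0),(-8,0))])
print([proj("top",[464.4+dx,-262+dy,8.5])[0].round(1) for dx,dy in((0,42),(0,-42),(14,0),(-14,0))])
E
```

```text
top face [351 276  29   8 209] (array([ 464.7, -263.7], dtype=float32), array([ 463.8, -262.8]), array([73.6, 18.3]), np.float64(87.0))
outline [348 274  32  11 347] (array([ 465.4, -261.7], dtype=float32), array([ 465.5, -262.2]), array([81.8, 27.8]), np.float64(88.0))
[109 109 109 109 103  79  43  22  47  86 106 111 111 112 112 114 114 115
 115 116 116 116 115 116 117 116 115 114 117 120 121 122 123 124 124 123
 116  97  93 104 108 108 107 108]
[106 107 107 106 101  77  39   7   5   7   9   9   9  10   9   9   9   9
   9   9   9  10  10  10   9   9   9   9  10  10  10  10  10  10  10  10
  10  22  71 102 107 107 107 108]
(464.4, -262) 8.5 [array([349.5, 279.8]), array([377.4, 279.1]), array([363.3, 276.3]), array([363.6, 282.6])]
(464.4, -262) 24.5 [array([350.6, 279.7]), array([378.8, 278.9]), array([364.5, 276.1]), array([364.9, 282.5])]
(464.4, -266) 8.5 [array([351.1, 279.8]), array([378.9, 279. ]), array([364.8, 276.3]), array([365.2, 282.5])]
(464.4, -266) 24.5 [array([352.1, 279.6]), array([380.4, 278.9]), array([366.1, 276.1]), array([366.5, 282.4])]
[array([347.2, 279.9]), array([379.7, 279. ]), array([363.1, 274. ]), array([363.8, 284.9])]
```

View pics/g1.png

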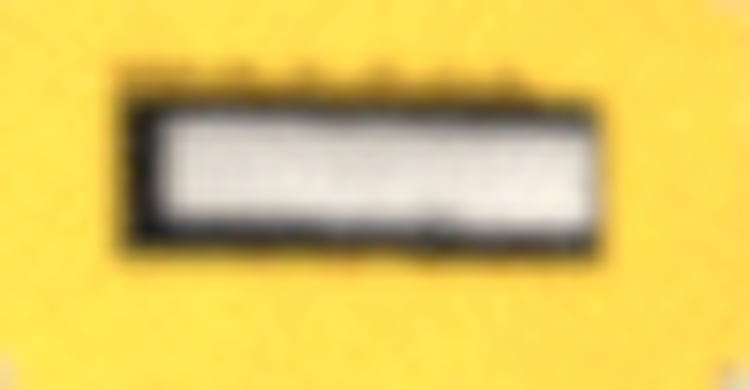

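```bash
python3 - <<'E'
from workcell import r
print(r.state()['clock'],r.state()['force'].round(1)); print(r.sign_off())
E
```

```text
38.5 [ 1.   0.1 -0.1]
the job is handed in; nothing more can be done
None
```

I placed all four pieces on their matching boards, in the listed order, and handed the job in at about 38.5 s. The gripper was open and clear of everything.

| Piece | Measured (x, y in mm) | Outline centre (x, y in mm) | Bar angle vs outline |
|---|---|---|---|
| Wide bar | (437.6, 290.1) | (435.7, 292.0) | 93.1° vs about 94.5° |
| Small bar | (455.9, 115.4) | (455.6, 115.5) | 92.0° vs 93.6° (96.2° by the board's edges) |
| Square bar | (464.7, −263.7) | (464.2, −262.0) | 87° vs 88° |
| Pipe stub | about (441, −70), upright | (439.7, −69.9) | n/a |

- **Fit:** these are all within about 2–3 mm of centre, against a 6 mm margin. The camera calibration itself is only good to about 2 mm.
- **Bystanders:** the tin, the magnet square and the green look-alike appear unmoved in the last pictures.
- **Checks that failed or disagreed:**
  - The network found nothing when asked for the square bar in the last top view, so I measured it by colour instead.
  - The arm partly hid the pipe from above, so its position comes from the side camera's depth picture.
  - The lamp hood partly hides the wide bar in the side view, so its check rests on the top view alone.
  - The side camera's positions ran about 5 mm ahead of the top camera's in x, 10 mm for the square bar. I used the top values for the bars and outlines.

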